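# Mount the cutting dies in carriers and lock them in the die rack

### The job

Get the strap dies ready for the press: pull the die rack's sprung lock bar out to its stop, then, one at a time, set each die on the bench flat into the pocket of an empty carrier on the carrier stack and move carrier and die as one unit into a free bay of the rack, so that it sits flat. When every die is in, push the lock bar fully home over them. Never put an empty carrier in the rack; spare carriers stay out on the bench, and the wax block, the slicker and the round tin are to be left alone.

Things in the scene. Friction and masses are not known exactly. Their poses are not given: they have to be found in the camera images.
- rack: Grey die rack fixed on the bench: base plate 184 x 215 mm, 6 mm thick, three bays side by side 74 mm apart. Origin on the bench under the middle of the middle bay; x is the long way of the bays, away from the front where the lock bar runs, y across, z up. Bays: 145 (x) by 51 mm (y) between a rear stop 18 mm, a front sill 14 mm and guide blocks 14 mm above the bench, blocks only near the two ends.
- bay_0 (a point): Middle of the floor of the left (rack +y) bay of the rack (seen from the front), 6 mm above the bench. A seated carrier has its origin here and its y along the rack's x, either way round; 28 mm lie between carriers in neighbouring bays.
- bay_1 (a point): Middle of the floor of the middle bay of the rack (seen from the front), 6 mm above the bench. A seated carrier has its origin here and its y along the rack's x, either way round; 28 mm lie between carriers in neighbouring bays.
- bay_2 (a point): Middle of the floor of the right (rack -y) bay of the rack (seen from the front), 6 mm above the bench. A seated carrier has its origin here and its y along the rack's x, either way round; 28 mm lie between carriers in neighbouring bays.
- bar (a joint): Lock bar of the rack, m: 0 home, 0.037 out at its stop; slides along the rack's -y, to the right seen from the front. A spring (6 to 8 N) pulls it home until half way out; past half way it snaps to the stop by itself and stays out; likewise in reverse. It is 23 mm high above the bench, 93 mm before the bay middles.
- bar_tab (a point): Point on the bar: end of its middle tab, top face, 24 mm above the bench. Three flat tabs, 18 mm wide, 5 mm thick, reach 30 mm back from the bar. With the bar home each stands across the front end of a bay, 3 mm over the lip of a seated carrier, so no carrier goes in or out and the bar cannot go home over one that is not flat; with the bar out they stand between the bays.
- bar_grip (a point): Middle of the top of the bar's black upright grip, 60 mm above the bench: 24 mm along the rack's x, 12 mm along its y, 44 mm tall, at the right end of the bar and moving with it. Bar and rack beside it are at most 24 mm high.
- carrier_0: Aluminium die carrier, a shallow open tray; the three stand loose in one stack, carrier_2 on top, 20 mm a step: 46 mm wide (its x), 140 mm long (y), origin mid underside, z up. Floor 6 mm; side rails (4 mm thick, 118 mm long) and end walls have tops 20 mm above the underside; pocket inside 38 x 110 mm. Beyond each end wall a lip 11 mm long, 10 mm high. Same both ways round; about 0.18 kg. All alike.
- carrier_1: Aluminium die carrier, a shallow open tray; the three stand loose in one stack, carrier_2 on top, 20 mm a step: 46 mm wide (its x), 140 mm long (y), origin mid underside, z up. Floor 6 mm; side rails (4 mm thick, 118 mm long) and end walls have tops 20 mm above the underside; pocket inside 38 x 110 mm. Beyond each end wall a lip 11 mm long, 10 mm high. Same both ways round; about 0.18 kg. All alike.
- carrier_2: Aluminium die carrier, a shallow open tray; the three stand loose in one stack, carrier_2 on top, 20 mm a step: 46 mm wide (its x), 140 mm long (y), origin mid underside, z up. Floor 6 mm; side rails (4 mm thick, 118 mm long) and end walls have tops 20 mm above the underside; pocket inside 38 x 110 mm. Beyond each end wall a lip 11 mm long, 10 mm high. Same both ways round; about 0.18 kg. All alike.
- die_0: Steel strap cutting die, a hollow oval band with two cross bars: 34 mm wide (its x), 105 mm long (y), 30 mm high, walls 3 mm with straight flanks, origin mid underside, z up, about 0.21 kg, loose. Same both ways round, all alike; two or three are present. In a carrier its underside is 6 mm above the carrier's and its top 16 mm above the rails.
- die_1: Steel strap cutting die, a hollow oval band with two cross bars: 34 mm wide (its x), 105 mm long (y), 30 mm high, walls 3 mm with straight flanks, origin mid underside, z up, about 0.21 kg, loose. Same both ways round, all alike; two or three are present. In a carrier its underside is 6 mm above the carrier's and its top 16 mm above the rails.
- die_2: Steel strap cutting die, a hollow oval band with two cross bars: 34 mm wide (its x), 105 mm long (y), 30 mm high, walls 3 mm with straight flanks, origin mid underside, z up, about 0.21 kg, loose. Same both ways round, all alike; two or three are present. In a carrier its underside is 6 mm above the carrier's and its top 16 mm above the rails.
- wax_block: Yellow wax block, 36 x 55 x 23 mm, a bystander; origin mid underside.
- slicker: Turned wooden slicker, 22 x 105 x 22 mm, a bystander; origin mid underside.
- round_tin: Round tin, 65 mm across, 31 mm high, a bystander; origin mid underside.

How it is judged:
By the outcome, as a careful person would: the job done as asked, in the order asked, and still so for the second after the job is handed in, with the robot touching nothing.
Of die_0, die_1, die_2 only 2 to 3 are there at a start; the rules pass over those that are not, and their reading is None.
At some moment in a run one of die_0, die_1, die_2 may be knocked a few centimetres aside while the robot is not near it.
Once in a run the grip may slacken for a moment while it holds something.
It also fails if it takes over 210 s, if anything falls off the work surface, if the arm or the gripper's body presses on something with over 40 N, if the wrist force passes 120 N, or if a joint passes its speed limit or range.

### The arm

A 6-joint arm with a two-finger parallel gripper is mounted at the origin on a cart in front of the work surface, level with it; the furniture and walls round the work are solid. World frame = base frame: x ahead of the robot, y to its left, z up, the work surface at z = 0. Lengths are in m, angles in rad, forces in N, time in s.
With the tool pointing down it reaches from about 0.375 to 0.9 m from the base axis. Payload 3.1 kg.
Tool frame: the origin (TCP) lies on the centre line of the jaws, within the pads' length; the fingertips stand 25 mm ahead of it and the grasp point (between the pads) lies 6 mm ahead of it; x points along the fingers, y is the direction in which the jaws open and shut, and the axes are right-handed (so a half turn about x gives the same grasp; the last joint's range is limited). The gripper opens to 87 mm and grips with 3 to 60 N. Pads are 19 mm wide; open, the fingers measure 117 mm over their backs; the gripper's body (75 mm by 190 mm) begins 51 mm behind the grasp point.
Start: joints at [0.938, 0.527, 1.433, -0, 1.181, -0.178], TCP at [0.275, 0.561, 0.213] pointing down, gripper open.
Joint ranges: [-3.08, 3.08], [-0.75, 2.2], [0.22, 2.44], [-1.43, 4.57], [0, 2.65], [-2.85, 2.85]. Speed limits (rad/s): [2.79, 2.79, 3.14, 3.14, 3.14, 3.14].

### API

Orientations are given as a unit quaternion [x, y, z, w].
In Python, from rig import robot gives the robot as it stands. The module is installed in compiled form; this text tells all that it offers.
- The arm moves only by the tool move_arm, never from a script. Its argument "commands" is a list of rows, each a list of 5 numbers: the gripper's target within -1 to 1 (shut at 1, half-way at 0, fully open at -1), then the shift along the tool's x, y, z in mm, then the turn about the tool's x in degrees. A call has 1 to 8 rows; each row is the pose to reach, as a shift and turn from the pose commanded when the call began, along the tool's axes at that moment; what a row does not reach only later rows make up. A row lasts 1/12 s, in which the tool goes at most 41.7 mm and 7.16 degrees, less where a joint would pass 70% of its speed; a pose out of reach is approached as far as the arm can. A call with a gripper value outside its range is refused whole. The fingers move at their own pace and stop on an object; "newtons" is the grip in N (left out, the last holds). Time passes only in rows, so rows that repeat a pose let the fingers close. It gives the time, the measured TCP pose, the force and the opening at its end, in the units of the state.
- robot.get_obs(): the state, without advancing time (a new reading comes with each control period).
- robot.camera(name): name is "scene" or "side" or "wrist"; returns a dict with "image" (420x560x3 uint8, red, green, blue), "fx", "fy", "cx", "cy" (pixels), "xyz" and "rotation" of the camera in the world; the wrist camera has in their place "tool_from_camera" (4x4, takes a point from camera to tool coordinates, whose origin is the TCP and whose axes are the tool frame's). Camera axes: x right, y down, z forward; pixel columns grow to the right and rows downward; lengths in m; the calibration is good to about 2 mm. A picture is of the moment at which its call begins: read the wrist's pose just before it. There is no depth.
- robot.hand_in(): hands the job in, once; it reports no verdict.
Trained networks look in a picture, given as the dict that the camera call returned (one of the last four; its "shot" number tells which), for a name from the list of things; names that differ only in an ending like _2 or _b are one class to them, and where a whole thing is asked for, a point or a joint stands for the part that bears it (a point fixed in the world has none). Each returns a list of dicts, best first, with "p" (0 to 1); they miss things now and then, are a little off and sometimes report something else, mostly with a low value. They report only what shows in the picture. A call takes as long as a camera call.
- robot.regions_of(picture, name): "pixels" (420x560 bool, what is visible of it) and "bbox" ([left, top, right, bottom] in pixels, round what is visible of it).
The state is a dict: "time": time; "q": joint angles; "joint_velocities": joint speeds; "joint_torque": joint torques, N m; "position": TCP position; "tool_rot": TCP orientation; "ft_force": force on the tool from outside, world axes, zero at the start; "moment": the same for the moment, N m; "grip_width": finger opening in m.
Only numpy, scipy, OpenCV 4.12 (cv2) and the standard library are available. Lean on these libraries where they do the work, as an engineer would, in place of code of your own. Each camera call takes 0.05 s, during which the arm holds its last target.

## Working session

There is one attempt and no reset: what is moved stays moved. The work goes in short steps, Python scripts to look and compute and a tool call to move; the robot and the scene stay as the last step left them, time stands still between calls to the robot, and variables do not carry over. Pictures are saved under pics/ and viewed, and the job is handed in when it is done.

Besides the shell and the picture viewer there is one more tool, called after "Emit:" as name(argument=value, ...) on one line, values as JSON. move_arm: Moves the arm, as the interface text tells. Its arguments: {"type":"object","properties":{"commands":{"type":"array","items":{"type":"array","items":{"type":"number"}}},"newtons":{"type":"number"}},"required":["commands"]}

```bash
mkdir -p pics; ls
python3 - <<'E'
from rig import robot
import cv2, numpy as np
o=robot.get_obs(); print({k:np.round(v,3) for k,v in o.items()})
for n in ("scene","side","wrist"):
    c=robot.camera(n); cv2.imwrite(f"pics/{n}0.png",c["image"][:,:,::-1]); print(n,{k:np.round(v,3).tolist() for k,v in c.items() if k not in("image",)})
E
```

```text
pics
{'time': np.float64(0.0), 'q': array([ 0.938,  0.528,  1.434, -0.   ,  1.181, -0.179]), 'joint_velocities': array([-0.001,  0.001,  0.001, -0.002, -0.002,  0.001]), 'joint_torque': array([ 1.0000e-03, -4.4004e+01, -1.7660e+01,  6.3000e-02,  5.8000e-02,
       -0.0000e+00]), 'position': array([0.274, 0.561, 0.212]), 'tool_rot': array([ 0.159,  0.689, -0.16 ,  0.689]), 'ft_force': array([-0.291,  0.474, -0.668]), 'moment': array([-0.006,  0.037, -0.004]), 'grip_width': np.float64(0.087)}
scene {'fx': 444.839, 'fy': 444.839, 'cx': 285.067, 'cy': 217.549, 'xyz': [-0.034, -0.13, 0.71], 'rotation': [0.801, -0.462, 0.19, -0.329], 'shot': 1}
side {'fx': 427.045, 'fy': 427.045, 'cx': 278.129, 'cy': 209.026, 'xyz': [0.193, -0.41, 0.536], 'rotation': [0.849, -0.236, 0.117, -0.458], 'shot': 2}
wrist {'fx': 322.781, 'fy': 322.781, 'cx': 279.595, 'cy': 209.38, 'tool_from_camera': [[-0.0, -0.283, 0.959, -0.17], [1.0, 0.001, 0.0, -0.001], [-0.001, 0.959, 0.283, -0.077], [0.0, 0.0, 0.0, 1.0]], 'shot': 3}
```

View pics/scene0.png

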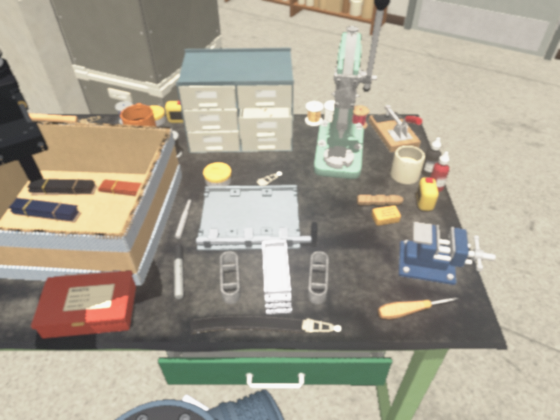

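View pics/side0.png

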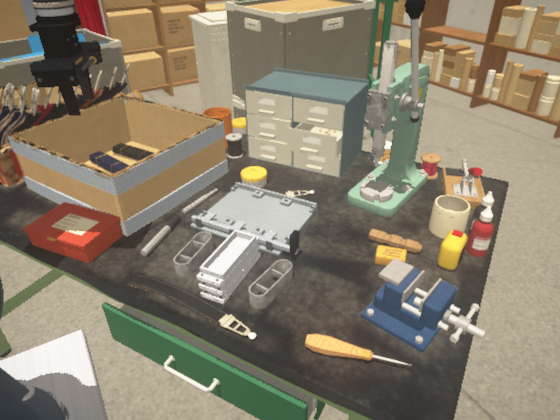

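View pics/wrist0.png

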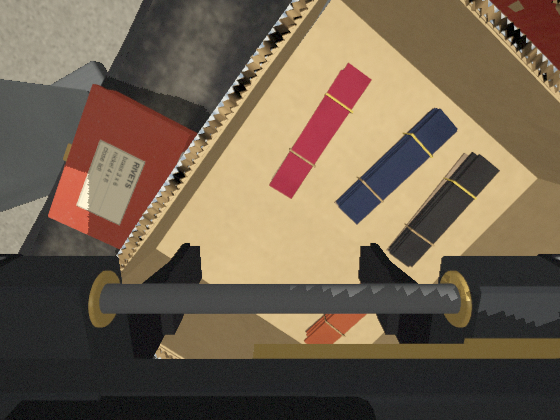

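The scene view shows the rack at (250,215), the carrier stack at (277,272), and dies at (229,275) and (318,275). The bar grip is at (305,233). Next I'll run the networks.

```bash
cat > h.py <<'E'
from rig import robot
import cv2, numpy as np
from scipy.spatial.transform import Rotation as R
def cam(n):
    o=robot.get_obs(); c=robot.camera(n)
    if n=="wrist":
        T=np.eye(4);T[:3,:3]=R.from_quat(o["tool_rot"]).as_matrix();T[:3,3]=o["position"]
        M=T@np.array(c["tool_from_camera"])
    else:
        M=np.eye(4);M[:3,:3]=R.from_quat(c["rotation"]).as_matrix();M[:3,3]=c["xyz"]
    c["M"]=M;return c
def ray(c,uv,z):
    uv=np.atleast_2d(np.asarray(uv,float))
    d=np.c_[(uv[:,0]-c["cx"])/c["fx"],(uv[:,1]-c["cy"])/c["fy"],np.ones(len(uv))]@c["M"][:3,:3].T
    p=c["M"][:3,3]; s=(z-p[2])/d[:,2]
    return p+d*s[:,None]
def proj(c,P):
    P=np.atleast_2d(P); q=(P-c["M"][:3,3])@c["M"][:3,:3]
    return np.c_[q[:,0]/q[:,2]*c["fx"]+c["cx"],q[:,1]/q[:,2]*c["fy"]+c["cy"]]
def save(c,name,im=None,s=1):
    im=c["image"] if im is None else im
    cv2.imwrite(f"pics/{name}.png",cv2.resize(im[:,:,::-1],None,fx=s,fy=s,interpolation=cv2.INTER_CUBIC))
def hull_world(c,mask,z):
    cs,_=cv2.findContours(mask.astype(np.uint8),cv2.RETR_EXTERNAL,cv2.CHAIN_APPROX_NONE)
    k=max(cs,key=cv2.contourArea)[:,0,:]
    return ray(c,k,z)[:,:2]
def rect(c,mask,z):
    w=hull_world(c,mask,z)
    (x,y),(a,b),t=cv2.minAreaRect((w*1000).astype(np.float32))
    if a<b:a,b,t=b,a,t+90
    t=(t+90)%180-90
    return np.round([x,y,a,b,t],1)  # mm, long side direction angle deg
E
python3 - <<'E'
from h import *
for n in("scene","side"):
    c=cam(n)
    for k,z in (("die_0",.015),("carrier_0",.06),("rack",.006),("bar_grip",.05),("bar",.023),("wax_block",.02),("slicker",.015),("round_tin",.03)):
        for r in robot.regions_of(c,k):
            print(n,k,round(r["p"],2),np.round(r["bbox"]).tolist(),int(r["pixels"].sum()),rect(c,r["pixels"],z))
E
```

```text
scene die_0 0.73 [221.0, 250.0, 239.0, 304.0] 607 [369.1 226.6 124.3  36.5  34.2]
scene die_0 0.72 [311.0, 252.0, 330.0, 304.0] 408 [488.8  92.7  45.7  32.1  26.2]
scene carrier_0 0.75 [264.0, 241.0, 290.0, 302.0] 1535 [398.4 138.  143.   45.8  33.9]
scene carrier_0 0.63 [263.0, 307.0, 291.0, 312.0] 150 [324.2  88.   41.5  12.6 -54.8]
scene carrier_0 0.55 [266.0, 301.0, 294.0, 310.0] 134 [334.   94.8  39.8  11.8 -56. ]
scene rack 0.96 [197.0, 182.0, 317.0, 248.0] 6204 [546.1 272.7 258.8 202.3 -58.4]
scene bar_grip 0.82 [195.0, 225.0, 320.0, 242.0] 758 [443.9 242.3 182.8  39.8 -55.7]
scene bar 0.98 [197.0, 221.0, 316.0, 246.0] 873 [463.3 258.2 192.3  41.8 -57.8]
scene wax_block 0.84 [372.0, 206.0, 400.0, 226.0] 419 [673.6  21.7  59.6  50.2 -49.1]
scene wax_block 0.59 [195.0, 221.0, 317.0, 244.0] 928 [465.9 259.2 191.3  42.4 -57.8]
scene slicker 0.56 [356.0, 196.0, 402.0, 205.0] 403 [717.1  55.9 104.   30.1 -60. ]
scene round_tin 0.68 [205.0, 162.0, 230.0, 188.0] 524 [591.9 416.8  86.6  61.9  39.5]
side die_0 0.6 [252.0, 260.0, 292.0, 308.0] 1218 [457.9  77.1 128.4  52.7  24.3]
side di
[... 290 characters left out ...]
.0] 450 [393.1  80.6 128.9  41.6  28.9]
side rack 0.58 [193.0, 186.0, 317.0, 258.0] 5111 [543.3 281.4 259.4 205.2 -59.6]
side bar_grip 0.65 [191.0, 211.0, 305.0, 256.0] 923 [504.7 130.9  77.1  71.9 -33. ]
side bar 0.97 [190.0, 214.0, 302.0, 252.0] 909 [521.7 161.1  78.1  75.9 -32.8]
side bar 0.19 [242.0, 164.0, 268.0, 186.0] 426 [600.7 418.5  97.5  62.2  60.8]
side wax_block 0.68 [374.0, 246.0, 405.0, 264.0] 443 [676.7  15.9  55.5  54.2 -45.2]
side slicker 0.65 [368.0, 231.0, 423.0, 254.0] 473 [721.3  50.1 104.5  33.8 -60.2]
side round_tin 0.89 [241.0, 166.0, 268.0, 188.0] 442 [594.  405.3 100.8  61.6  60.8]
side round_tin 0.71 [374.0, 244.0, 406.0, 262.0] 420 [667.7   7.9  54.5  52.8  41.8]
```

```bash
cat >> h.py <<'E'
def goal(x,y,z,yaw=None,o=None):
    """mm & deg: yaw=world angle of tool y (mod 180). prints shift in tool axes + turn"""
    o=o or robot.get_obs(); M=R.from_quat(o["tool_rot"]).as_matrix()
    d=(np.array([x,y,z])-o["position"]*1000)@M
    cur=np.degrees(np.arctan2(M[1,1],M[0,1])); t=0
    if yaw is not None:
        # turn t about tool x (down): yaw decreases by t
        t=-((yaw-cur+90)%180-90)
    print("t",round(float(o["time"]),2),"pos",np.round(o["position"]*1000,1),"yaw",round(cur,1),"down",np.round(M[:,0],3),"q6",round(o["q"][5],2),"| shift",np.round(d,1),"turn",round(t,1),"f",np.round(o["ft_force"],1),"w",round(o["grip_width"]*1000,1))
E
python3 -c "
from h import *
o=robot.get_obs();print(R.from_quat(o['tool_rot']).as_matrix().round(3))
goal(430,180,300,-57)"
```

```text
[[-0.     0.439  0.898]
 [ 0.     0.898 -0.439]
 [-1.     0.    -0.   ]]
t 1.05 pos [274.5 561.5 213.4] yaw 63.9 down [-0.  0. -1.] q6 -0.18 | shift [ -86.7 -274.4  307.3] turn -59.1 f [-0.9 -0.1 -0.2] w 87.0
```

Emit:
move_arm(commands=[[-1,-40,0,0,0],[-1,-80,-60,70,-10],[-1,-87,-274,307,-59],[-1,-87,-274,307,-59],[-1,-87,-274,307,-59],[-1,-87,-274,307,-59],[-1,-87,-274,307,-59],[-1,-87,-274,307,-59]])

```text
time: 1.72
position: [0.3764, 0.3132, 0.289]
tool_rot: [-0.127, 0.695, 0.127, 0.696]
ft_force: [0.9, 0.7, 0.4]
grip_width: 0.087
```

```bash
python3 -c "
from h import *
goal(430,180,300,-57)"
```

```text
t 1.72 pos [376.4 313.2 289. ] yaw 110.8 down [ 0.001  0.    -1.   ] q6 -1.47 | shift [ -11.  -143.6    2.9] turn -12.2 f [0.9 0.7 0.4] w 87.0
```

Emit:
move_arm(commands=[[-1,-11,-144,3,-12],[-1,-11,-144,3,-12],[-1,-11,-144,3,-12],[-1,-11,-144,3,-12],[-1,-11,-144,3,-12],[-1,-11,-144,3,-12]])

```text
time: 2.22
position: [0.4298, 0.18, 0.2998]
tool_rot: [-0.196, 0.679, 0.196, 0.68]
ft_force: [-0.2, 0.9, 0.5]
grip_width: 0.0871
```

```bash
python3 -c "
from h import *
goal(430,180,300,-57)
c=cam('wrist');save(c,'w1',s=1.4)
for k,z in (('die_0',.015),('carrier_0',.06),('rack',.006),('bar_grip',.05),('bar',.023)):
        for r in robot.regions_of(c,k):
            print(k,round(r['p'],2),np.round(r['bbox']).tolist(),int(r['pixels'].sum()),rect(c,r['pixels'],z))
"
```

```text
t 2.22 pos [429.8 180.  299.8] yaw 122.2 down [ 0.     0.001 -1.   ] q6 -1.98 | shift [-0.2 -0.1  0.2] turn -0.8 f [-0.2  0.9  0.5] w 87.1
die_0 0.81 [318.0, 111.0, 345.0, 193.0] 1058 [371.4 226.  108.1  39.6  38.3]
die_0 0.67 [189.0, 108.0, 225.0, 186.0] 1155 [457.1  75.7 107.8  40.6  23.4]
die_0 0.34 [203.0, 203.0, 378.0, 235.0] 2113 [486.7 231.8 259.6  40.3 -59.8]
carrier_0 0.96 [245.0, 87.0, 285.0, 200.0] 4117 [409.3 143.3 137.1  48.1  34.1]
rack 0.64 [203.0, 206.0, 377.0, 316.0] 11158 [522.8 254.  265.1 134.9 -58.8]
bar_grip 0.74 [201.0, 202.0, 379.0, 317.0] 10947 [506.4 242.9 240.  119.3 -57.7]
bar_grip 0.57 [203.0, 207.0, 379.0, 236.0] 2208 [477.5 224.8 242.3  37.4 -59.2]
bar 0.9 [201.0, 206.0, 378.0, 239.0] 1979 [485.  231.2 253.7  39.9 -59.4]
```

View pics/w1.png

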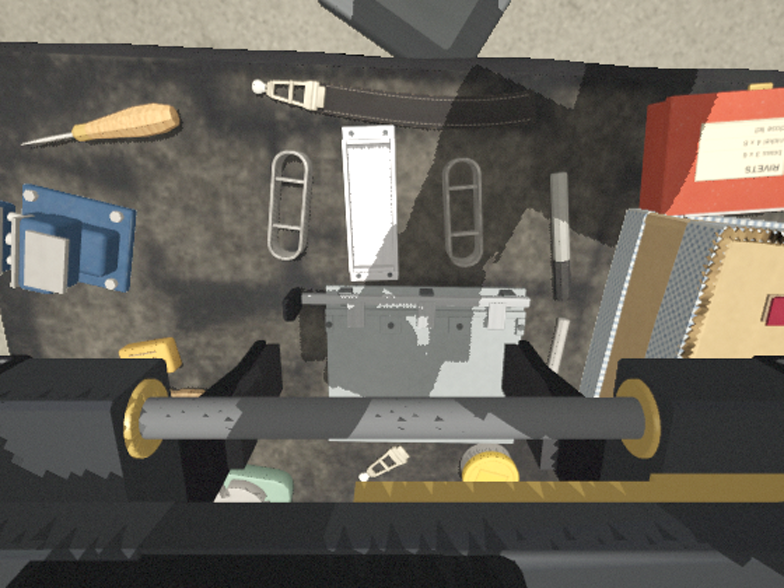

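The wrist view confirms exactly two dies, at (289,205)/1.4 and (462,212)/1.4. The stack sits between them and the bar grip is at (290,303)/1.4. I'll move over the rack for a better fit.

```bash
python3 -c "
from h import *
c=cam('scene')
print(ray(c,[(240,150),(190,150),(290,150),(340,172),(318,165),(362,168)],0).round(3)[:,:2])
goal(570,265,330,-57)
"
```

```text
[[0.73  0.447]
 [0.664 0.561]
 [0.796 0.333]
 [0.779 0.181]
 [0.777 0.241]
 [0.821 0.139]]
t 2.57 pos [428.6 182.1 299.5] yaw 122.6 down [-0.  0. -1.] q6 -1.98 | shift [-30.5  -6.2 163.8] turn -0.4 f [ 0.1 -1.1 -0.4] w 87.1
```

Emit:
move_arm(commands=[[-1,-30,-6,40,0],[-1,-30,-6,164,0],[-1,-30,-6,164,0],[-1,-30,-6,164,0],[-1,-30,-6,164,0],[-1,-30,-6,164,0]])

```text
time: 3.07
position: [0.5722, 0.2658, 0.3282]
tool_rot: [-0.198, 0.679, 0.198, 0.679]
ft_force: [-0.2, -0.7, -0.4]
grip_width: 0.0869
```

```bash
python3 -c "
from h import *
goal(570,265,330,-57)
c=cam('wrist');save(c,'w2',s=1.4)
np.savez('w2.npz',im=c['image'],M=c['M'],k=[c['fx'],c['fy'],c['cx'],c['cy']])
"
```

```text
t 3.07 pos [572.2 265.8 328.2] yaw 122.6 down [-0.001 -0.    -1.   ] q6 -1.88 | shift [-1.8  0.5 -2.3] turn -0.4 f [-0.2 -0.7 -0.4] w 86.9
```

View pics/w2.png

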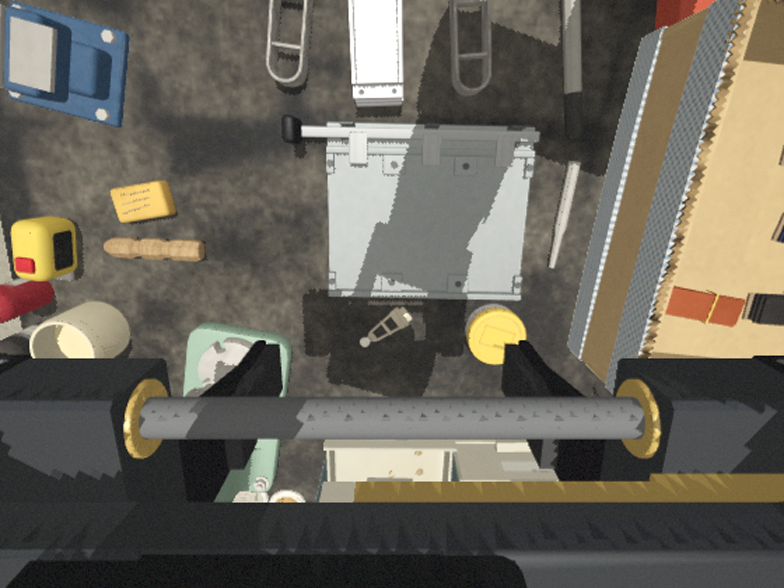

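The rack is now fully visible, with the plate spanning (328,150) to (521,298), the bar at row 131 and the grip at (291,129). I'll zoom in.

```bash
python3 -c "
import cv2
im=cv2.imread('pics/w2.png');import numpy as np
d=np.load('w2.npz');im=d['im'][:,:,::-1]
cv2.imwrite('pics/w2c.png',cv2.resize(im[75:225,190:390],None,fx=4,fy=4,interpolation=cv2.INTER_CUBIC))
"
```

```text
(no output)
```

View pics/w2c.png

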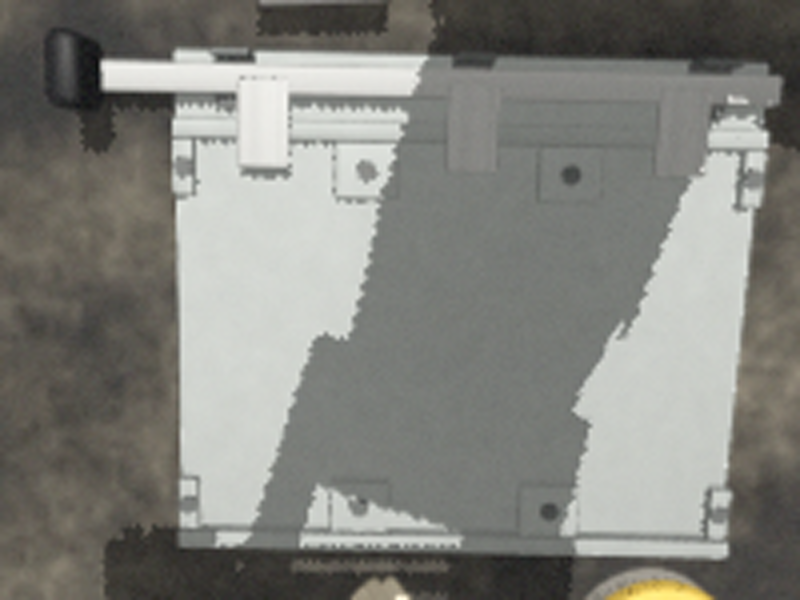

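```bash
python3 -c "
from h import *
d=np.load('w2.npz');k=d['k'];c=dict(fx=k[0],fy=k[1],cx=k[2],cy=k[3],M=d['M'])
def w(u,v,z): return ray(c,[(u/4+190,v/4+75)],z)[0]*1000
P={'sFR':w(366,170,.014),'sFL':w(571,175,.014),'sRR':w(360,505,.014),'sRL':w(549,511,.014),
'tabR':w(264,167,.024),'tabM':w(472,172,.024),'tabL':w(679,177,.024),'grip':w(72,55,.060),'gripL':w(58,50,.06),'gripR':w(85,50,.06),
'sillR':w(300,142,.014),'sillL':w(640,150,.014),'stopR':w(260,530,.018),'stopL':w(640,538,.018),
'plRRb':w(180,550,.006),'plRLb':w(728,557,.006),'plFR':w(176,197,.006),'plFL':w(757,208,.006),'blkFRin':w(195,170,.014),'blkFRr':w(333,170,.014),'blkRRin':w(198,500,.014),'blkRRr':w(328,500,.014)}
for a in P: print(a,P[a].round(1)[:2])
n=lambda v:(np.linalg.norm(v).round(1),np.degrees(np.arctan2(v[1],v[0])).round(1))
for a,b in (('sFR','sFL'),('sRR','sRL'),('sFR','sRR'),('sFL','sRL'),('tabR','tabL'),('tabR','tabM'),('plRRb','plRLb'),('plFR','plFL'),('plFR','plRRb'),('plFL','plRLb')): print(a,b,n((P[b]-P[a])[:2]))
R0=np.radians(-0+33.0);ex=np.array([np.cos(R0),np.sin(R0)])
cen=(P['sFR']+P['sFL']+P['sRR']+P['sRL'])[:2]/4
for th in (32,33,34):
  t=np.radians(th);ex=np.array([np.cos(t),np.sin(t)]);ey=np.array([-ex[1],ex[0]])
  print(th,{a:[((P[a][:2]-cen)@ex).round(1),((P[a][:2]-cen)@ey).round(1)] for a in P})
print(cen)
"
```

```text
sFR [509.5 227.7]
sFL [471. 291.]
sRR [615.9 293.5]
sRL [578.3 356.6]
tabR [528.  196.8]
tabM [489.8 259.6]
tabL [451.6 322.2]
grip [530.2 129.3]
gripL [531.3 124.8]
gripR [526.6 132. ]
sillR [514.1 202.6]
sillL [450.5 306.9]
stopR [644.4 265.7]
stopL [567.6 391.5]
plRRb [672.1 244.2]
plRLb [556.5 429.9]
plFR [555.4 174. ]
plFL [442.8 356.9]
blkFRin [542.8 175.8]
blkFRr [515.9 217.7]
blkRRin [648.2 239.5]
blkRRr [620.9 281.9]
sFR sFL (np.float64(74.1), np.float64(121.3))
sRR sRL (np.float64(73.5), np.float64(120.8))
sFR sRR (np.float64(125.1), np.float64(31.7))
sFL sRL (np.float64(125.8), np.float64(31.4))
tabR tabL (np.float64(146.9), np.float64(121.3))
tabR tabM (np.float64(73.5), np.float64(121.3))
plRRb plRLb (np.float64(218.8), np.float64(121.9))
plFR plFL (np.float64(214.8), np.float64(121.6))
plFR plRRb (np.float64(136.2), np.float64(31.0))
plFL plRLb (np.float64(135.1), np.float64(32.7))
32 {'sFR': [np.float64(-63.2), np.float64(-36.5)], 'sFL': [np.float64(-62.3), np.float64(37.5)], 'sRR': [np.float64(61.9), np.float64(-37.2)], 'sRL': [np.float64(63.5), np.float64(36.3)], 'ta
[... 2337 characters left out ...]
at64(-103.9), np.float64(-131.9)], 'gripR': [np.float64(-103.7), np.float64(-123.3)], 'sillR': [np.float64(-74.6), np.float64(-57.8)], 'sillL': [np.float64(-69.0), np.float64(64.3)], 'stopR': [np.float64(68.6), np.float64(-78.3)], 'stopL': [np.float64(75.3), np.float64(68.9)], 'plRRb': [np.float64(79.6), np.float64(-111.6)], 'plRLb': [np.float64(87.7), np.float64(107.0)], 'plFR': [np.float64(-56.4), np.float64(-104.6)], 'plFL': [np.float64(-47.4), np.float64(110.0)], 'blkFRin': [np.float64(-65.9), np.float64(-96.0)], 'blkFRr': [np.float64(-64.7), np.float64(-46.2)], 'blkRRin': [np.float64(57.1), np.float64(-102.2)], 'blkRRr': [np.float64(58.3), np.float64(-51.8)]}
[543.66513062 292.21843311]
```

```bash
cat >> h.py <<'E'
RC=np.array([543.7,292.2]); RY=31.5
def rk(a,b):
    t=np.radians(RY); return RC+a*np.array([np.cos(t),np.sin(t)])+b*np.array([-np.sin(t),np.cos(t)])
E
python3 -c "
from h import *
print(rk(-94,-131));goal(*rk(-94,-131),150,121.5);goal(*rk(-94,-131),56,121.5)"
```

```text
[531.99913653 131.38927339]
t 3.12 pos [570.4 264.8 328.3] yaw 122.5 down [-0.002 -0.001 -1.   ] q6 -1.88 | shift [ 178.5  -91.9 -103.7] turn 1.0 f [-0.   0.7  0.1] w 87.0
t 3.12 pos [570.4 264.8 328.3] yaw 122.5 down [-0.002 -0.001 -1.   ] q6 -1.88 | shift [ 272.5  -92.  -103.4] turn 1.0 f [-0.   0.7  0.1] w 87.0
```

Gripper half-open at about 52 mm (-0.2).

Emit:
move_arm(commands=[[-0.2,0,-92,-104,1],[-0.2,30,-92,-104,1],[-0.2,100,-92,-104,1],[-0.2,178,-92,-104,1],[-0.2,178,-92,-104,1],[-0.2,178,-92,-104,1],[-0.2,178,-92,-104,1],[-0.2,178,-92,-104,1]])

```text
time: 3.78
position: [0.5283, 0.1297, 0.1494]
tool_rot: [-0.19, 0.684, 0.192, 0.678]
ft_force: [-0.2, -0.3, -0.1]
grip_width: 0.0527
```

```bash
python3 -c "
from h import *
goal(*rk(-94,-131),56,121.5)
c=cam('wrist');save(c,'w3',s=1.4)
c=cam('side');save(c,'s3',c['image'][130:300,130:360],s=3)
"
```

```text
t 3.78 pos [528.3 129.7 149.4] yaw 121.4 down [-0.009 -0.    -1.   ] q6 -2.08 | shift [93.4 -0.9  4.7] turn -0.1 f [-0.2 -0.3 -0.1] w 52.7
```

View pics/w3.png

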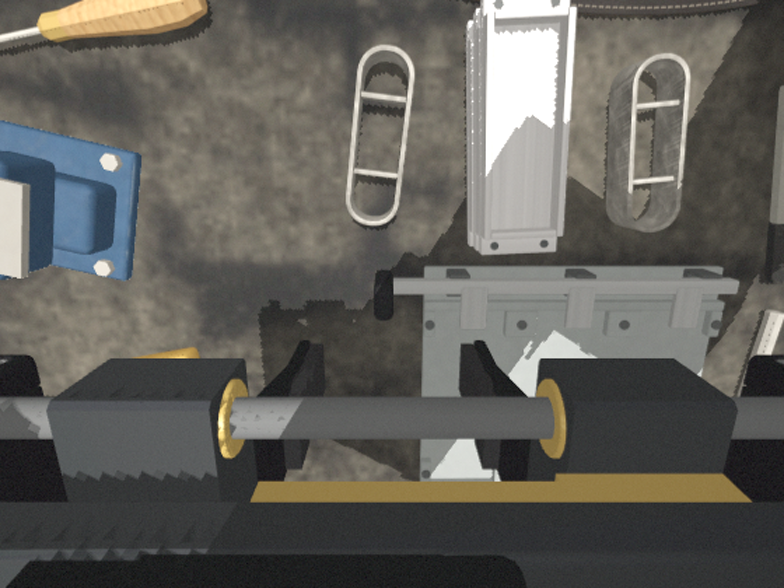

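View pics/s3.png

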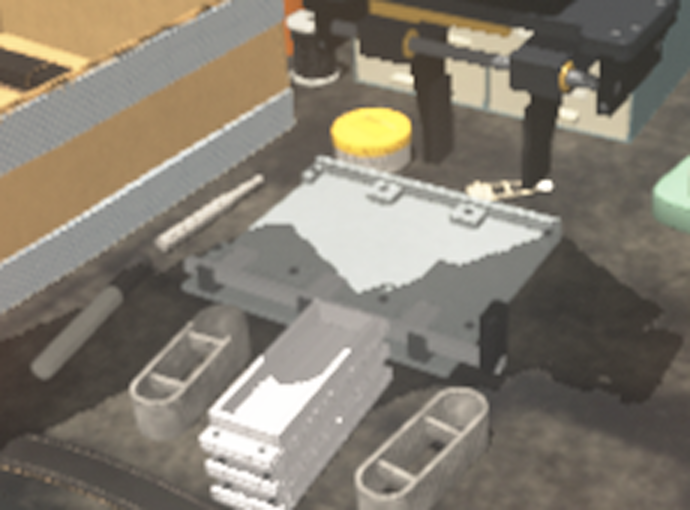

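```bash
python3 -c "
from h import *
c=cam('wrist')
print(ray(c,[(383/1.4,290/1.4),(383/1.4,282/1.4)],.06)*1000)
for a,b in ((-93,-131),(-93,-128)):
  print(proj(c,np.r_[rk(a,b)/1000,.06])*1.4)
goal(*rk(-94,-131),56,121.5)
"
```

```text
[[534.78437135 124.72054715  60.        ]
 [530.48499631 122.11469872  60.        ]]
[[394.75979189 293.34216551]]
[[399.69310573 293.34636484]]
t 3.93 pos [534.1 131.1 154.1] yaw 121.5 down [ 0.005  0.    -1.   ] q6 -2.08 | shift [98.1  1.6 -2.1] turn -0.0 f [-0.5 -0.7  1.2] w 52.5
```

```bash
python3 -c "
from h import *
for i in range(4):
  goal(*rk(-93,-136),56,121.5); cam('side')
"
```

```text
t 3.93 pos [534.1 131.1 154.1] yaw 121.5 down [ 0.005  0.    -1.   ] q6 -2.08 | shift [98.1 -3.4 -1.1] turn -0.0 f [-0.5 -0.7  1.2] w 52.5
t 3.98 pos [534.5 131.2 154.3] yaw 121.5 down [ 0.006  0.    -1.   ] q6 -2.08 | shift [98.3 -3.3 -1.5] turn -0.0 f [ 0.1 -0.   0.2] w 52.0
t 4.03 pos [534.4 131.3 154.3] yaw 121.5 down [ 0.006  0.    -1.   ] q6 -2.08 | shift [98.3 -3.4 -1.5] turn -0.0 f [ 0.5  0.1 -0.3] w 52.3
t 4.08 pos [534.1 131.3 154. ] yaw 121.5 down [ 0.005  0.    -1.   ] q6 -2.08 | shift [98.  -3.5 -1.2] turn -0.0 f [-0.1  0.3  0.1] w 51.8
```

Emit:
move_arm(commands=[[-0.2,40,-3,-1,0],[-0.2,80,-3,-1,0],[-0.2,98,-3,-1,0],[-0.2,98,-3,-1,0],[-0.2,98,-3,-1,0]])

```text
time: 4.55
position: [0.5332, 0.1277, 0.0536]
tool_rot: [-0.192, 0.681, 0.192, 0.68]
ft_force: [0.2, 0.5, 1.7]
grip_width: 0.052
```

```bash
python3 -c "
from h import *
c=cam('side');save(c,'s4',c['image'][130:300,130:360],s=3)
c=cam('wrist');save(c,'w4',s=1.4)
goal(*rk(-93,-136),56,121.5)
"
```

```text
t 4.65 pos [534.8 127.7  55.3] yaw 121.5 down [ 0.004  0.    -1.   ] q6 -2.09 | shift [-0.7 -0.4  0.5] turn -0.0 f [-0.8  0.1  1.1] w 52.2
```

View pics/s4.png

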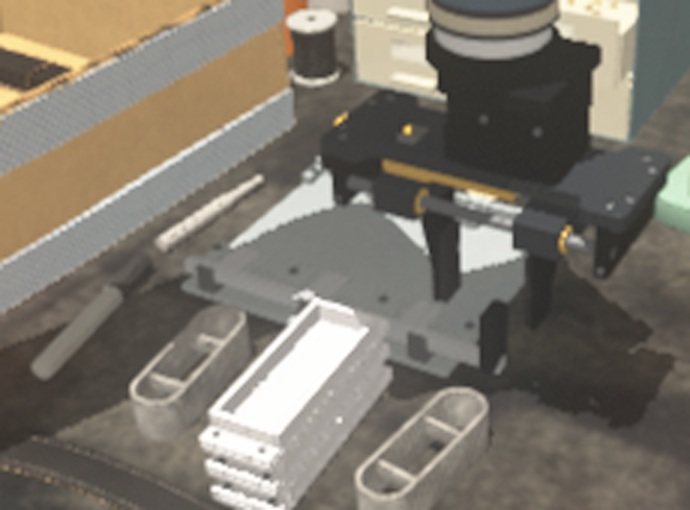

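View pics/w4.png

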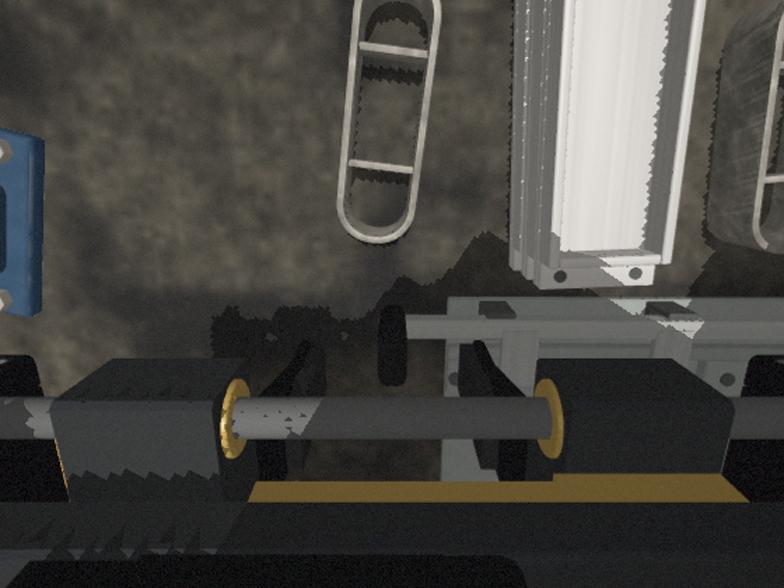

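```bash
python3 -c "
from h import *
c=cam('side');o=robot.get_obs();M=R.from_quat(o['tool_rot']).as_matrix()
def s(P): return ((proj(c,P)-[130,130])*3).round(0).tolist()
for y in(-.026,.026): print('tip',s(o['position']+M@[.025,y,0]))
for a in(-93,-98,-110): print(a,s(np.r_[rk(a,-136)/1000,.06]),s(np.r_[rk(a,-136)/1000,.03]))
w=cam('wrist')
for a in(-93,-110): print(a,proj(w,np.r_[rk(a,-136)/1000,.06])*1.4)
T=np.linalg.inv(w['M'])
for y in(-.026,.026): print('tip wrist',proj(w,o['position']+M@[.025,y,0])*1.4)
"
```

```text
tip [[529.0, 357.0]]
tip [[455.0, 334.0]]
-93 [[493.0, 308.0]] [[492.0, 346.0]]
-98 [[489.0, 312.0]] [[489.0, 350.0]]
-110 [[480.0, 323.0]] [[480.0, 361.0]]
-93 [[392.69364912 363.07145918]]
-110 [[392.7632245  323.26248213]]
tip wrist [[337.10725141 334.67556935]]
tip wrist [[449.38035989 334.85783312]]
```

```bash
python3 -c "
from h import *
c=cam('side')
def lab(c,n,box,s):
  o=robot.get_obs();M=R.from_quat(o['tool_rot']).as_matrix()
  x0,y0,x1,y1=box
  im=np.ascontiguousarray(cv2.resize(c['image'][y0:y1,x0:x1],None,fx=s,fy=s,interpolation=cv2.INTER_CUBIC))
  im=cv2.convertScaleAbs(im,alpha=2.5,beta=10)
  for x,col in((.025,(255,0,0)),(0,(0,255,0)),(.006,(0,0,255))):
   for y in(-.026,.026):
    p=(proj(c,o['position']+M@[x,y,0])[0]-[x0,y0])*s
    cv2.circle(im,tuple(int(v) for v in p),3,col,-1)
  cv2.imwrite('pics/'+n+'.png',im[:,:,::-1])
lab(c,'s5',(225,150,345,250),6)
c=cam('scene');lab(c,'c5',(240,150,380,270),5)
"
```

```text
(no output)
```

View pics/s5.png

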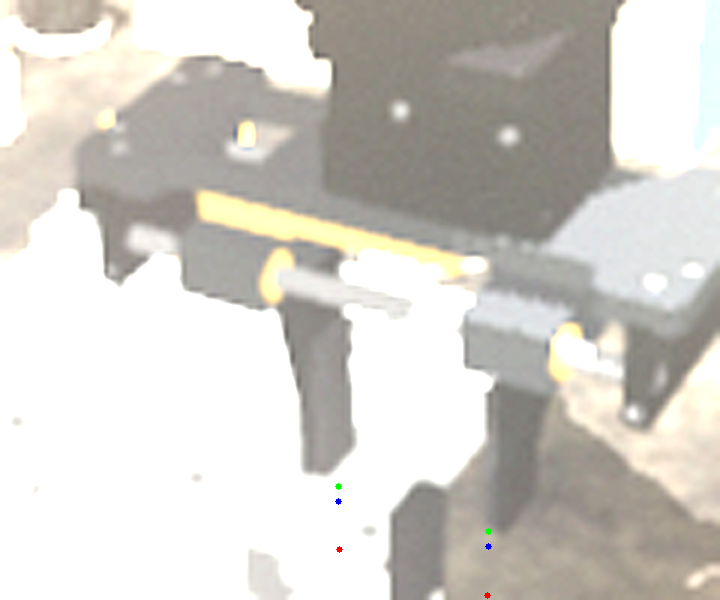

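View pics/c5.png

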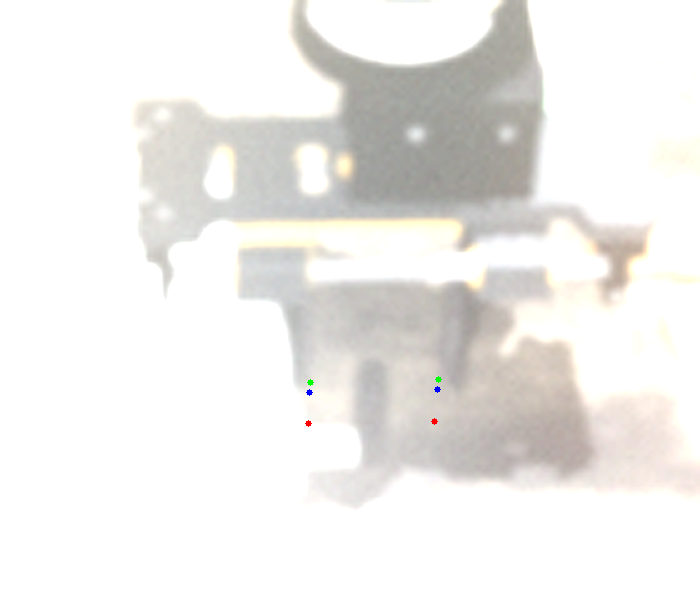

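Both the scene and side views show the visible fingertips ending near the TCP plane, about 25 mm short of what the text says. I'll check by touching the bare bench softly beside the rack.

Emit:
move_arm(commands=[[-0.2,-40,0,0,0],[-0.2,-45,-15,42,0],[-0.2,-45,-30,83,0],[-0.2,-20,-30,83,0],[-0.2,-5,-30,83,0],[-0.2,-5,-30,83,0]])

```text
time: 5.35
position: [0.6181, 0.1451, 0.0564]
tool_rot: [-0.191, 0.682, 0.192, 0.679]
ft_force: [-1.4, 0.1, -0.4]
grip_width: 0.0524
```

```bash
python3 -c "
from h import *
cam('side');c=cam('side');save(c,'s6',c['image'][130:300,180:410],s=3)
goal(*rk(-10,-165),40,121.5)
"
```

```text
t 5.45 pos [618.8 145.1  58.7] yaw 121.4 down [-0.001 -0.    -1.   ] q6 -2.06 | shift [18.6 -0.4  2.8] turn -0.1 f [-0.   0.1 -0.8] w 52.2
```

View pics/s6.png

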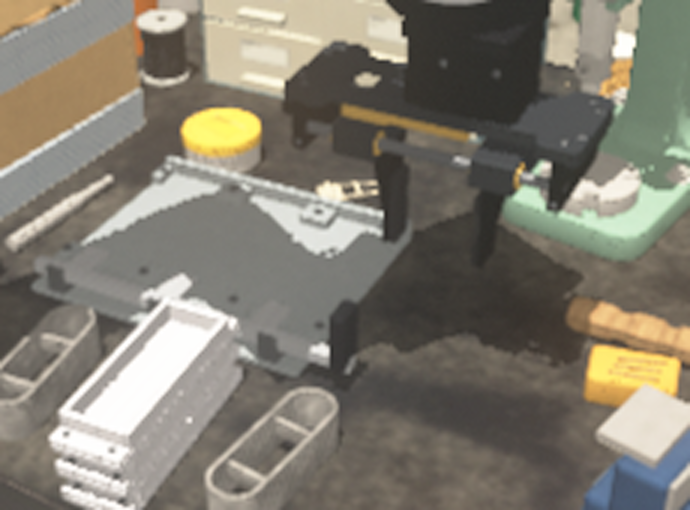

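Emit:
move_arm(commands=[[-0.2,10,0,0,0],[-0.2,20,0,0,0],[-0.2,27,0,0,0],[-0.2,27,0,0,0]])

```text
time: 5.78
position: [0.618, 0.145, 0.03]
tool_rot: [-0.191, 0.682, 0.192, 0.68]
ft_force: [0.0, -0.1, 0.4]
grip_width: 0.0521
```

Emit:
move_arm(commands=[[-0.2,1.5,0,0,0],[-0.2,3,0,0,0],[-0.2,4.5,0,0,0],[-0.2,6,0,0,0]])

```text
time: 6.12
position: [0.6199, 0.1452, 0.0258]
tool_rot: [-0.192, 0.68, 0.192, 0.681]
ft_force: [0.0, -0.3, -0.2]
grip_width: 0.0523
```

Emit:
move_arm(commands=[[-0.2,1,0,0,0],[-0.2,2,0,0,0],[-0.2,3,0,0,0],[-0.2,3,0,0,0]])

```text
time: 6.45
position: [0.6195, 0.1451, 0.0225]
tool_rot: [-0.192, 0.681, 0.192, 0.681]
ft_force: [0.3, -1.0, 0.2]
grip_width: 0.0523
```

```bash
python3 -c "
from h import *
c=cam('side');c=cam('side');save(c,'s7',c['image'][130:300,180:410],s=3)
goal(*rk(-10,-165),40,121.5)
"
```

```text
t 6.55 pos [619.5 145.2  22.6] yaw 121.4 down [-0. -0. -1.] q6 -2.06 | shift [-17.4  -0.    2.2] turn -0.1 f [ 0.4 -0.5 -0.6] w 52.4
```

View pics/s7.png

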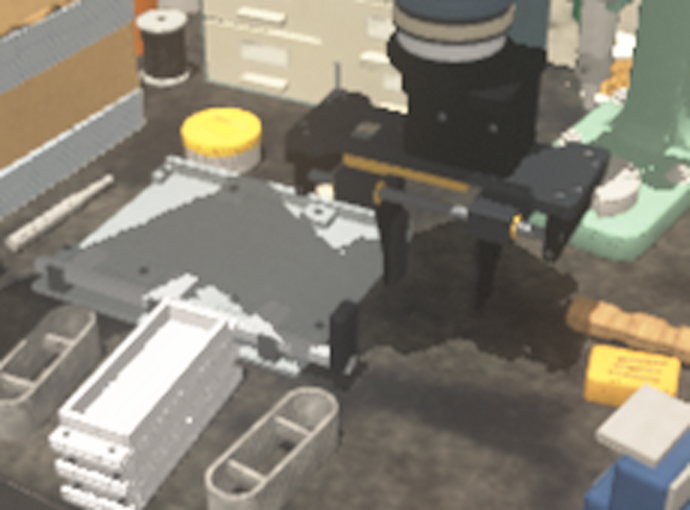

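No contact at TCP z=22.6, so the tips are shorter than the text says. I'll carry on down gently.

Emit:
move_arm(commands=[[-0.2,2,0,0,0],[-0.2,4,0,0,0],[-0.2,6,0,0,0],[-0.2,8,0,0,0],[-0.2,8,0,0,0]])

```text
time: 6.97
position: [0.6191, 0.1451, 0.014]
tool_rot: [-0.191, 0.681, 0.192, 0.68]
ft_force: [0.1, 0.0, -0.4]
grip_width: 0.0524
```

Emit:
move_arm(commands=[[-0.2,1.5,0,0,0],[-0.2,3,0,0,0],[-0.2,4,0,0,0],[-0.2,4,0,0,0]])

```text
time: 7.3
position: [0.6194, 0.1451, 0.0103]
tool_rot: [-0.192, 0.681, 0.192, 0.681]
ft_force: [-0.4, 0.0, 0.5]
grip_width: 0.0523
```

Emit:
move_arm(commands=[[-0.2,1,0,0,0],[-0.2,2,0,0,0],[-0.2,3,0,0,0],[-0.2,3,0,0,0]])

```text
time: 7.63
position: [0.6194, 0.1451, 0.0074]
tool_rot: [-0.192, 0.681, 0.192, 0.681]
ft_force: [0.5, -0.5, -0.3]
grip_width: 0.0523
```

Emit:
move_arm(commands=[[-0.2,1,0,0,0],[-0.2,2,0,0,0],[-0.2,2,0,0,0]])

```text
time: 7.88
position: [0.6194, 0.1451, 0.0054]
tool_rot: [-0.192, 0.681, 0.192, 0.681]
ft_force: [-0.6, 0.3, 0.1]
grip_width: 0.0525
```

Emit:
move_arm(commands=[[-0.2,1,0,0,0],[-0.2,2,0,0,0],[-0.2,2,0,0,0]])

```text
time: 8.13
position: [0.6194, 0.1451, 0.0034]
tool_rot: [-0.192, 0.681, 0.192, 0.681]
ft_force: [0.5, 0.6, -0.1]
grip_width: 0.0523
```

```bash
python3 -c "
from h import *
c=cam('side');c=cam('side');save(c,'s8',c['image'][150:270,260:390],s=5)
goal(*rk(-10,-165),40,121.5)
"
```

```text
t 8.23 pos [619.5 145.2   3.5] yaw 121.4 down [-0. -0. -1.] q6 -2.06 | shift [-36.5  -0.    2.2] turn -0.1 f [ 0.2 -0.4  0.4] w 52.1
```

View pics/s8.png

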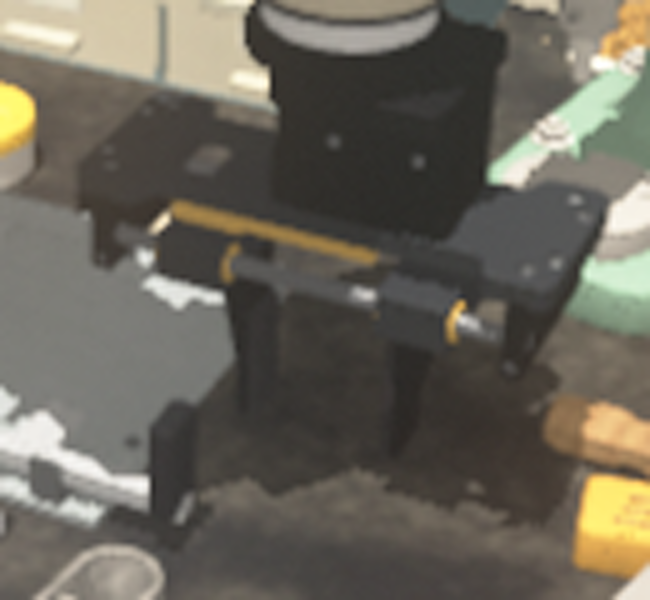

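Emit:
move_arm(commands=[[-0.2,1,0,0,0],[-0.2,2,0,0,0],[-0.2,2,0,0,0]])

```text
time: 8.48
position: [0.6194, 0.1451, 0.0014]
tool_rot: [-0.192, 0.681, 0.192, 0.681]
ft_force: [-0.2, -0.4, 0.1]
grip_width: 0.0521
```

Emit:
move_arm(commands=[[-0.2,1,0,0,0],[-0.2,2,0,0,0],[-0.2,2,0,0,0]])

```text
time: 8.73
position: [0.6194, 0.1451, -0.0006]
tool_rot: [-0.192, 0.681, 0.192, 0.681]
ft_force: [0.1, -0.2, -1.2]
grip_width: 0.0523
```

Emit:
move_arm(commands=[[-0.2,1,0,0,0],[-0.2,2,0,0,0],[-0.2,2,0,0,0]])

```text
time: 8.98
position: [0.6194, 0.1451, -0.0026]
tool_rot: [-0.192, 0.681, 0.192, 0.681]
ft_force: [-0.4, 0.3, 1.3]
grip_width: 0.0525
```

Emit:
move_arm(commands=[[-0.2,0.5,0,0,0],[-0.2,1,0,0,0],[-0.2,1,0,0,0]])

```text
time: 9.23
position: [0.6195, 0.1451, -0.0035]
tool_rot: [-0.192, 0.681, 0.192, 0.681]
ft_force: [-0.1, 0.7, -1.1]
grip_width: 0.052
```

Emit:
move_arm(commands=[[-0.2,0.5,0,0,0],[-0.2,1,0,0,0],[-0.2,1,0,0,0]])

```text
time: 9.48
position: [0.6195, 0.1451, -0.0045]
tool_rot: [-0.192, 0.681, 0.192, 0.681]
ft_force: [1.0, -0.4, 0.3]
grip_width: 0.0524
```

Emit:
move_arm(commands=[[-0.2,0.5,0,0,0],[-0.2,1,0,0,0],[-0.2,1,0,0,0]])

```text
time: 9.73
position: [0.6195, 0.1452, -0.0055]
tool_rot: [-0.192, 0.681, 0.192, 0.681]
ft_force: [-0.8, 0.2, -0.0]
grip_width: 0.0521
```

Emit:
move_arm(commands=[[-0.2,0.7,0,0,0],[-0.2,1.5,0,0,0],[-0.2,1.5,0,0,0]])

```text
time: 9.98
position: [0.6194, 0.1451, -0.0071]
tool_rot: [-0.192, 0.681, 0.192, 0.681]
ft_force: [0.1, 0.3, 0.1]
grip_width: 0.052
```

Emit:
move_arm(commands=[[-0.2,0.7,0,0,0],[-0.2,1.5,0,0,0],[-0.2,1.5,0,0,0]])

```text
time: 10.23
position: [0.6194, 0.1451, -0.0086]
tool_rot: [-0.192, 0.681, 0.192, 0.681]
ft_force: [-0.4, -0.2, 0.3]
grip_width: 0.0522
```

```bash
python3 -c "
from h import *
c=cam('side');c=cam('side');im=cv2.convertScaleAbs(c['image'],alpha=2.2,beta=0);save(c,'s9',im[150:270,260:390],s=5)
goal(*rk(-10,-165),40,121.5)
c=cam('wrist');im=cv2.convertScaleAbs(c['image'],alpha=2.2,beta=0);save(c,'w9',im,s=1.4)
"
```

```text
t 10.33 pos [619.5 145.1  -8.5] yaw 121.4 down [-0. -0. -1.] q6 -2.06 | shift [-48.5  -0.    2.2] turn -0.1 f [-0.1 -0.8 -0.1] w 52.2
```

View pics/s9.png

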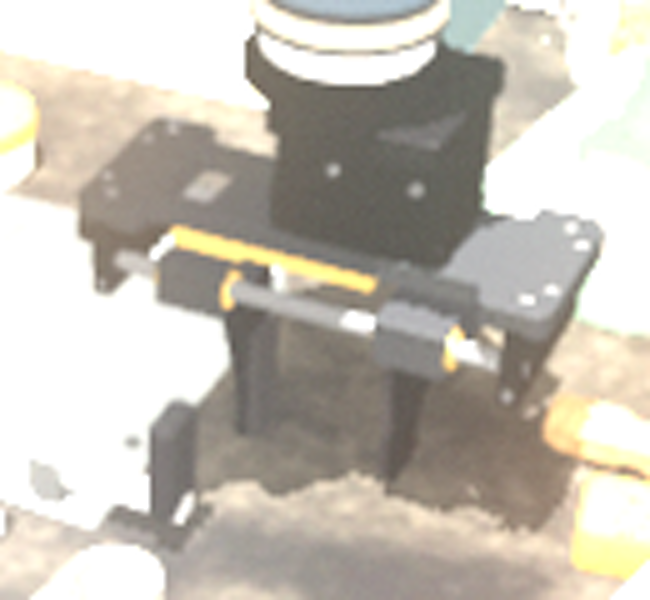

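View pics/w9.png

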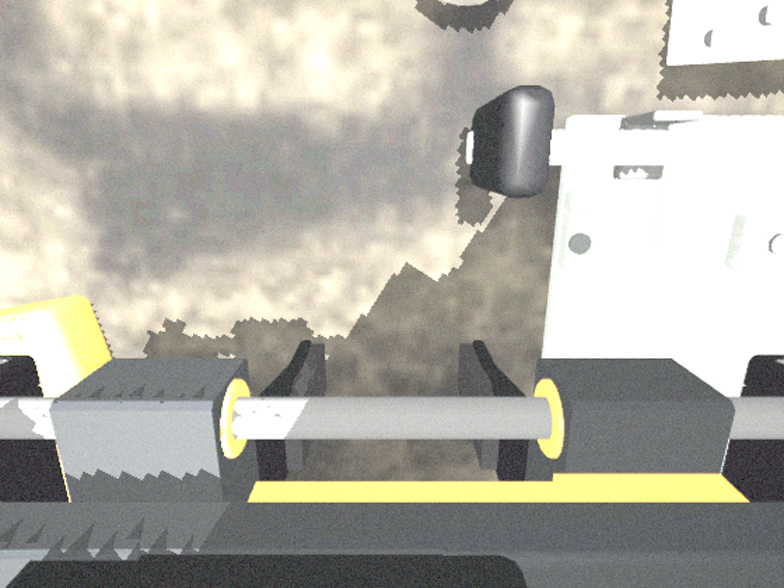

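Emit:
move_arm(commands=[[-0.2,0.5,0,0,0],[-0.2,1,0,0,0],[-0.2,1,0,0,0]])

```text
time: 10.63
position: [0.6197, 0.1451, -0.0087]
tool_rot: [-0.192, 0.681, 0.192, 0.681]
ft_force: [-0.3, -0.3, 4.3]
grip_width: 0.0523
```

Emit:
move_arm(commands=[[-0.2,0.5,0,0,0],[-0.2,1,0,0,0],[-0.2,1,0,0,0]])

```text
time: 10.88
position: [0.6197, 0.1451, -0.0088]
tool_rot: [-0.192, 0.681, 0.192, 0.681]
ft_force: [-2.5, -0.7, 9.8]
grip_width: 0.0522
```

Emit:
move_arm(commands=[[-0.2,0.5,0,0,0],[-0.2,1,0,0,0],[-0.2,1,0,0,0]])

```text
time: 11.13
position: [0.6197, 0.1452, -0.0088]
tool_rot: [-0.192, 0.68, 0.192, 0.681]
ft_force: [-4.1, -1.4, 15.6]
grip_width: 0.0524
```

Emit:
move_arm(commands=[[-0.2,0.5,0,0,0],[-0.2,1,0,0,0],[-0.2,1,0,0,0]])

```text
time: 11.38
position: [0.6197, 0.1452, -0.0088]
tool_rot: [-0.192, 0.68, 0.192, 0.681]
ft_force: [-5.4, -0.5, 20.5]
grip_width: 0.0523
```

Contact comes at TCP z = -8.7 mm, so the fingertips are about 9 mm behind the reported TCP, not 25 mm ahead of it. With the tips known to be on the bench, I'll check for a lateral offset too.

```bash
python3 -c "
from h import *
for n,b,s in (('side',(290,190,360,260),9),('scene',(300,140,380,210),9)):
  c=cam(n);o=robot.get_obs();M=R.from_quat(o['tool_rot']).as_matrix()
  x0,y0,x1,y1=b
  im=cv2.convertScaleAbs(cv2.resize(c['image'][y0:y1,x0:x1],None,fx=s,fy=s,interpolation=cv2.INTER_CUBIC),alpha=2.5)
  for y in(-.026,.026,-.041,.041):
    for z in (-.0095,.0095):
     p=(proj(c,o['position']+M@[-.0087,y,z])[0]-[x0,y0])*s
     cv2.circle(im,tuple(int(v) for v in p),3,(255,0,0),-1)
  cv2.imwrite('pics/t_'+n+'.png',im[:,:,::-1])
goal(*rk(-10,-165),40,121.5)
"
```

```text
t 11.48 pos [619.7 145.2  -8.9] yaw 121.5 down [ 0.001 -0.    -1.   ] q6 -2.06 | shift [-48.9   0.1   2. ] turn -0.0 f [-5.3 -0.3 20.7] w 52.3
```

View pics/t_side.png

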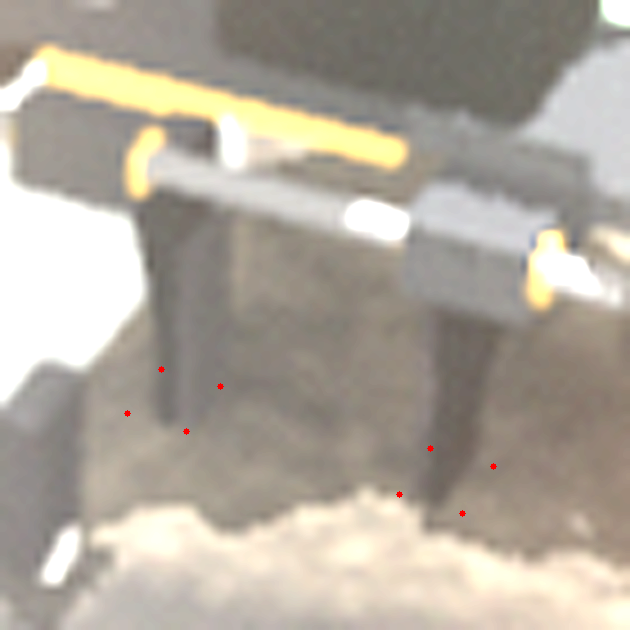

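View pics/t_scene.png

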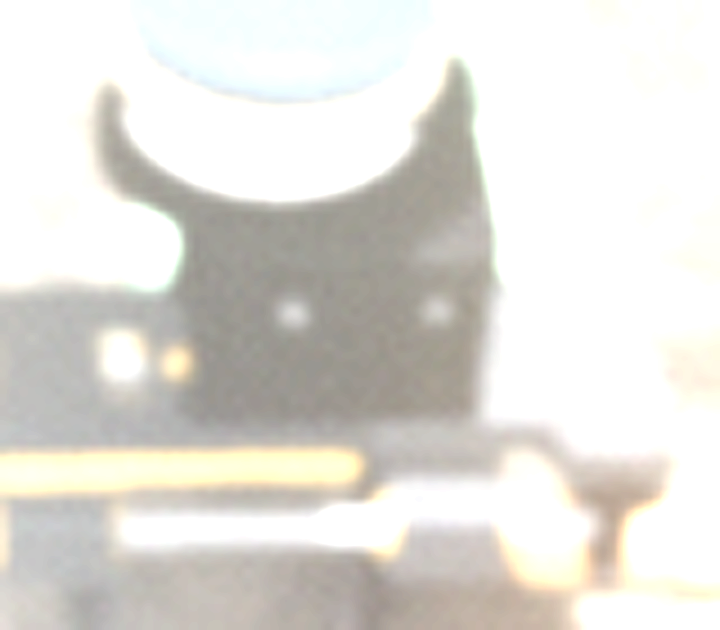

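Emit:
move_arm(commands=[[-0.2,-40,0,0,0],[-0.2,-80,0,0,0],[-0.2,-110,15,-42,0],[-0.2,-110,30,-81,0],[-0.2,-110,30,-81,0],[-0.2,-110,30,-81,0]])

```text
time: 11.98
position: [0.5303, 0.1283, 0.0982]
tool_rot: [-0.191, 0.682, 0.192, 0.679]
ft_force: [0.5, 0.0, -0.7]
grip_width: 0.052
```

```bash
python3 -c "
from h import *
cam('side');cam('side');goal(*rk(-93,-136),20,121.5)
"
```

```text
t 12.08 pos [535.7 128.5  98. ] yaw 121.4 down [ 0.002  0.    -1.   ] q6 -2.09 | shift [78.  -0.5 -0.8] turn -0.1 f [-0.1 -0.3  0.6] w 52.2
```

Emit:
move_arm(commands=[[-0.2,30,0,0,0],[-0.2,60,0,0,0],[-0.2,78,0,0,0],[-0.2,78,0,0,0]])

```text
time: 12.42
position: [0.5342, 0.1284, 0.0156]
tool_rot: [-0.191, 0.683, 0.192, 0.679]
ft_force: [-0.4, 0.7, 0.5]
grip_width: 0.0523
```

```bash
python3 -c "
from h import *
c=cam('side');save(c,'s10',c['image'][130:300,130:360],s=3)
goal(*rk(-93,-136),20,121.5)
"
```

```text
t 12.47 pos [535.1 128.5  17.3] yaw 121.4 down [-0.003 -0.    -1.   ] q6 -2.09 | shift [-2.7 -0.9 -0.1] turn -0.1 f [ 0.  -0.2 -0.3] w 52.1
```

View pics/s10.png

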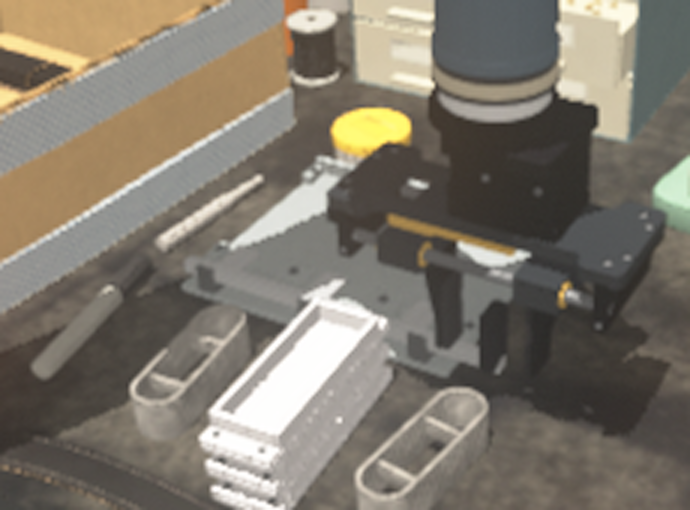

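Emit:
move_arm(commands=[[0.8,-3,0,0,0],[0.9,-3,0,0,0],[0.9,-3,0,0,0],[0.9,-3,0,0,0],[0.9,-3,0,0,0],[0.9,-3,0,0,0]], newtons=20)

```text
time: 12.97
position: [0.5352, 0.1285, 0.0233]
tool_rot: [-0.192, 0.68, 0.191, 0.681]
ft_force: [0.2, 0.3, 0.7]
grip_width: 0.02
```

Emit:
move_arm(commands=[[1,0,0,0,0],[1,0,0,0,0],[1,0,0,0,0],[1,0,0,0,0]])

```text
time: 13.3
position: [0.535, 0.1284, 0.0229]
tool_rot: [-0.192, 0.681, 0.191, 0.681]
ft_force: [-0.8, -0.7, 3.1]
grip_width: 0.0117
```

Gripping at 11.7 mm, which matches the 12 mm grip. Now I'll pull it along tool -y.

Emit:
move_arm(commands=[[1,0,-6,0,0],[1,0,-12,0,0],[1,0,-18,0,0],[1,0,-24,0,0],[1,0,-30,0,0],[1,0,-36,0,0],[1,0,-38,0,0],[1,0,-38,0,0]])

```text
time: 13.97
position: [0.5543, 0.0967, 0.0229]
tool_rot: [-0.19, 0.681, 0.192, 0.681]
ft_force: [-2.1, 4.8, 6.0]
grip_width: 0.0116
```

```bash
python3 -c "
from h import *
cam('side');c=cam('side');save(c,'s11',c['image'][130:300,130:360],s=3)
goal(*rk(-93,-136-37),20,121.5)
"
```

```text
t 14.07 pos [554.3  96.7  22.9] yaw 121.4 down [-0.001  0.002 -1.   ] q6 -2.15 | shift [ 2.9 -0.7  0.1] turn -0.1 f [-1.8  3.5  6.1] w 12.2
```

View pics/s11.png

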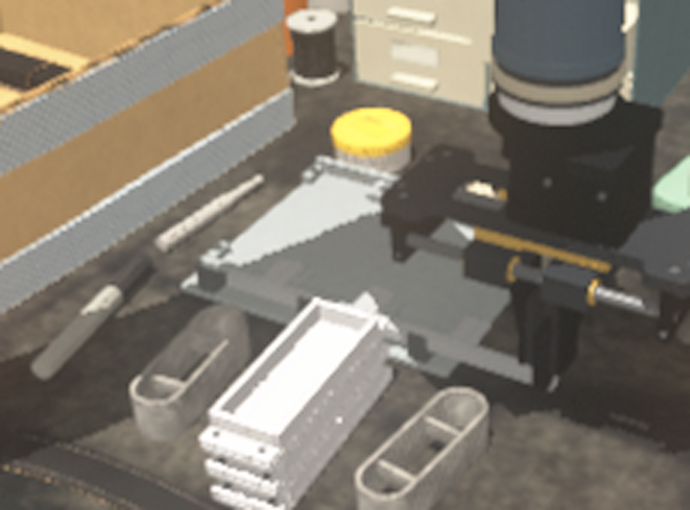

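Emit:
move_arm(commands=[[-0.2,0,1,0,0],[-0.2,0,1,0,0],[-0.2,0,1,0,0],[-0.2,0,1,0,0],[-0.2,-30,1,0,0],[-0.2,-70,1,0,0],[-0.2,-110,1,0,0],[-0.2,-110,1,0,0]])

```text
time: 14.73
position: [0.5594, 0.0968, 0.1394]
tool_rot: [-0.193, 0.676, 0.19, 0.685]
ft_force: [1.2, -0.4, -0.1]
grip_width: 0.0505
```

```bash
python3 -c "
from h import *
cam('side');goal(440,150,230,121.5)
"
```

```text
t 14.78 pos [557.7  96.7 136.7] yaw 121.4 down [ 0.01 -0.   -1.  ] q6 -2.15 | shift [-94.5 106.3 -71.8] turn -0.1 f [-0.2  0.2 -0.7] w 51.3
```

```bash
python3 -c "
from h import *
goal(490,190,200,121.5)
"
```

```text
t 14.78 pos [557.7  96.7 136.7] yaw 121.4 down [ 0.01 -0.   -1.  ] q6 -2.15 | shift [-64.  114.5  -8.5] turn -0.1 f [-0.2  0.2 -0.7] w 51.3
```

Emit:
move_arm(commands=[[-0.4,-64,38,-8,0],[-0.4,-64,76,-8,0],[-0.4,-64,114,-8,0],[-0.4,-64,114,-8,0],[-0.4,-64,114,-8,0],[-0.4,-64,114,-8,0],[-0.4,-64,114,-8,0]])

```text
time: 15.37
position: [0.4881, 0.1893, 0.1957]
tool_rot: [-0.192, 0.681, 0.191, 0.68]
ft_force: [-0.4, -0.1, -0.4]
grip_width: 0.0609
```

```bash
python3 -c "
from h import *
cam('side');c=cam('wrist');save(c,'w12',s=1.4)
goal(490,190,200,121.5)
import pickle;pickle.dump(c,open('w12.pkl','wb'))
for k,z in (('die_0',.03),('carrier_0',.06)):
        for r in robot.regions_of(c,k):
            print(k,round(r['p'],2),np.round(r['bbox']).tolist(),int(r['pixels'].sum()),rect(c,r['pixels'],z))
"
```

```text
t 15.47 pos [488.4 188.9 195.7] yaw 121.4 down [-0.001 -0.001 -1.   ] q6 -1.96 | shift [-4.3  0.1  1.9] turn -0.1 f [ 0.3 -0.4 -0.1] w 60.9
die_0 0.86 [348.0, 48.0, 390.0, 165.0] 2700 [371.5 220.7 104.7  41.4  37. ]
die_0 0.73 [181.0, 49.0, 226.0, 156.0] 2403 [454.   77.8 104.1  40.   24.9]
carrier_0 0.67 [253.0, 13.0, 310.0, 176.0] 7997 [410.4 143.4 134.7  46.4  33.9]
```

View pics/w12.png

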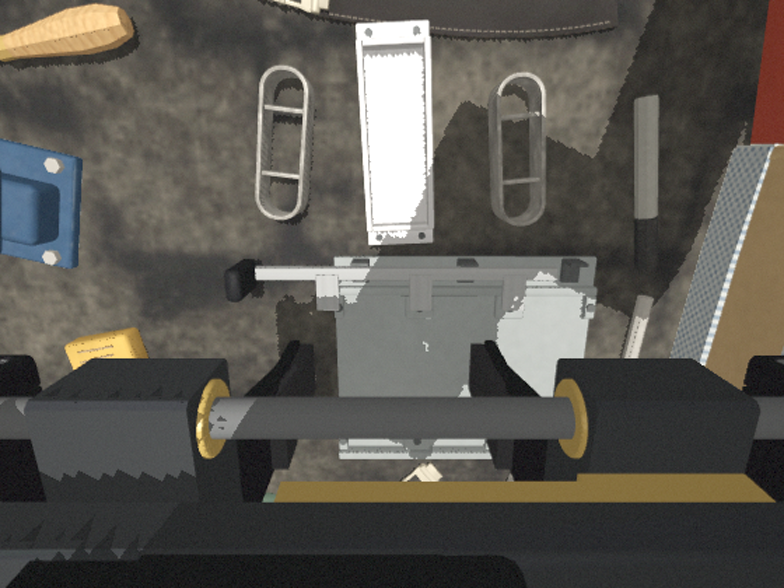

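The bar is out, with its tabs standing between the bays. Next I'll zoom in on the dies and the stack for precise poses.

```bash
python3 -c "
import pickle,cv2,numpy as np
c=pickle.load(open('w12.pkl','rb'));im=c['image'][:,:,::-1]
im=np.clip(im.astype(float)**.8*2.2,0,255).astype(np.uint8)
a=cv2.resize(im[5:180,245:320],None,fx=3.4,fy=3.4,interpolation=cv2.INTER_CUBIC)
b=cv2.resize(im[5:180,335:410],None,fx=3.4,fy=3.4,interpolation=cv2.INTER_CUBIC)
d=cv2.resize(im[5:180,170:245],None,fx=3.4,fy=3.4,interpolation=cv2.INTER_CUBIC)
cv2.imwrite('pics/z12.png',np.hstack([d,a,b]))
print(a.shape)
"
```

```text
(595, 255, 3)
```

View pics/z12.png

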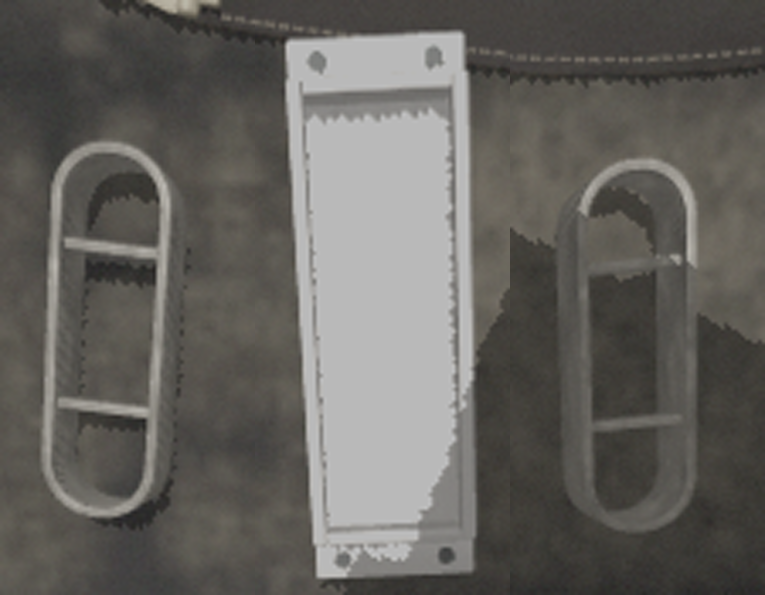

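```bash
python3 -c "
from h import *
import pickle
c=pickle.load(open('w12.pkl','rb'))
def w(u,v,z):
  k=int(u//255); x0=[170,245,335][k]
  return ray(c,[((u-255*k)/3.4+x0,v/3.4+5)],z)[0][:2]*1000
def n(v): return np.linalg.norm(v).round(1),np.degrees(np.arctan2(v[1],v[0])).round(2)
L=[w(287,42,.05),w(465,33,.05),w(473,571,.05),w(317,577,.05)]
print('carrier lip',np.round(L,1).tolist(),np.mean(L,0).round(1))
print(n(L[0]-L[3]),n(L[1]-L[2]),n(L[1]-L[0]),n(L[2]-L[3]), n((L[2]+L[3]-L[0]-L[1])/2))
# cross bars
for nm,b in (('B',[(65,243),(158,254),(57,404),(152,414)]),('A',[(588,270),(684,259),(592,428),(682,417)])):
  P=[w(*p,.03) for p in b]; m1=(P[0]+P[1])/2;m2=(P[2]+P[3])/2
  print(nm,'crossbars at z30',m1.round(1),m2.round(1),n(m2-m1),n(P[1]-P[0]),n(P[3]-P[2]))
e={'B':[(110,142),(95,518)],'A':[(638,158),(638,531)]}
s={'B':[((52,250),(170,250)),((45,420),(158,420))],'A':[((577,250),(697,250)),((577,430),(695,430))]}
for k in e:
  P=[w(*p,.03) for p in e[k]];print(k,'ends',np.round(P,1).tolist(),np.mean(P,0).round(1),n(P[1]-P[0]))
  for a,b in s[k]:
    A,B=w(*a,.03),w(*b,.03);print('  side',((A+B)/2).round(1),n(B-A))
"
```

```text
carrier lip [[364.9, 86.8], [339.5, 124.5], [454.6, 201.5], [479.7, 163.8]] [409.7 144.2]
(np.float64(138.2), np.float64(-146.17)) (np.float64(138.5), np.float64(-146.21)) (np.float64(45.5), np.float64(124.03)) (np.float64(45.4), np.float64(123.7)) (np.float64(138.4), np.float64(33.81))
B crossbars at z30 [432.5  66.6] [472.9  85.4] (np.float64(44.6), np.float64(24.97)) (np.float64(26.5), np.float64(115.14)) (np.float64(28.1), np.float64(115.61))
A crossbars at z30 [350.4 209. ] [385.8 235.2] (np.float64(44.1), np.float64(36.46)) (np.float64(27.4), np.float64(127.63)) (np.float64(26.7), np.float64(128.31))
B ends [[408.3, 53.4], [503.1, 97.8]] [455.7  75.6] (np.float64(104.7), np.float64(25.12))
  side [433.   66.6] (np.float64(33.7), np.float64(121.47))
  side [476.2  86.1] (np.float64(33.6), np.float64(121.47))
A ends [[327.5, 193.1], [411.8, 254.5]] [369.6 223.8] (np.float64(104.3), np.float64(36.11))
  side [347.1 207. ] (np.float64(34.2), np.float64(121.47))
  side [387.7 236.3] (np.float64(35.2), np.float64(121.47))
```

```bash
cat >> h.py <<'E'
TIP=8.7  # tip z = TCP z + TIP
def gt(x,y,ztip,yaw): goal(x,y,ztip-TIP,yaw)
E
python3 -c "
from h import *
gt(454,76,70,115.1)"
```

```text
t 15.57 pos [488.4 189.  196. ] yaw 121.3 down [-0.001 -0.    -1.   ] q6 -1.96 | shift [134.7 -78.6 -88. ] turn 6.2 f [ 0.2  0.  -0.7] w 61.0
```

Emit:
move_arm(commands=[[-0.3,10,-28,-30,6],[-0.3,30,-56,-60,6],[-0.3,60,-79,-88,6],[-0.3,97,-79,-88,6],[-0.3,135,-79,-88,6],[-0.3,135,-79,-88,6],[-0.3,135,-79,-88,6]])

```text
time: 16.15
position: [0.4523, 0.0761, 0.0595]
tool_rot: [-0.154, 0.692, 0.156, 0.687]
ft_force: [0.6, -1.0, 0.9]
grip_width: 0.0567
```

```bash
python3 -c "
from h import *
cam('side');c=cam('side');save(c,'s13',c['image'][130:330,130:390],s=3)
gt(454,76,17,115.1)"
```

```text
t 16.25 pos [455.5  76.6  63.1] yaw 115.4 down [ 0.003 -0.    -1.   ] q6 -2.09 | shift [54.8  0.2 -1.8] turn 0.3 f [0.5 0.3 0.6] w 56.5
```

View pics/s13.png

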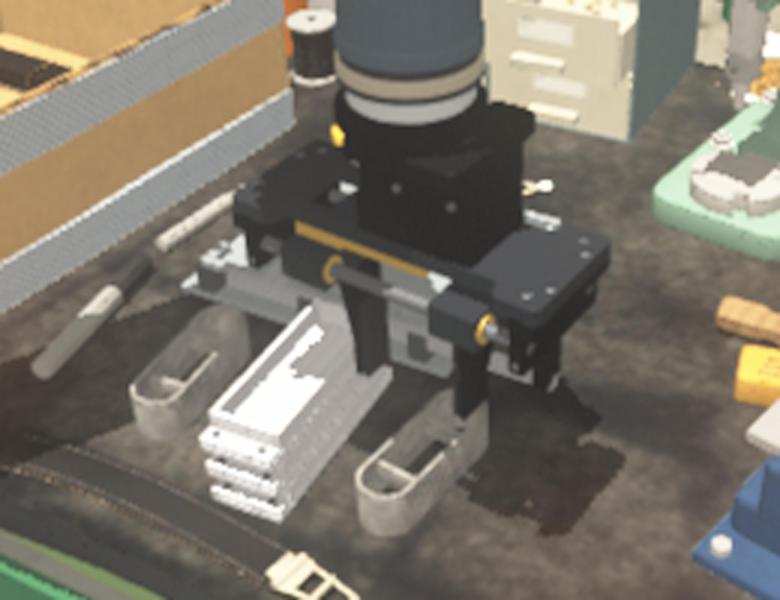

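Emit:
move_arm(commands=[[-0.3,20,0,-2,0],[-0.3,40,0,-2,0],[-0.3,54,0,-2,0],[-0.3,54,0,-2,0],[-0.3,54,0,-2,0]])

```text
time: 16.67
position: [0.4541, 0.0761, 0.01]
tool_rot: [-0.157, 0.688, 0.156, 0.691]
ft_force: [-0.0, -0.2, 0.5]
grip_width: 0.0567
```

```bash
python3 -c "
from h import *
cam('side');c=cam('side');save(c,'s14',c['image'][130:330,130:390],s=3)
gt(454,76,17,115.1)"
```

```text
t 16.77 pos [454.  76.  10.] yaw 115.5 down [ 0.005 -0.    -1.   ] q6 -2.09 | shift [ 1.7 -0.  -0.1] turn 0.4 f [ 0.8 -0.6 -0.7] w 56.4
```

View pics/s14.png

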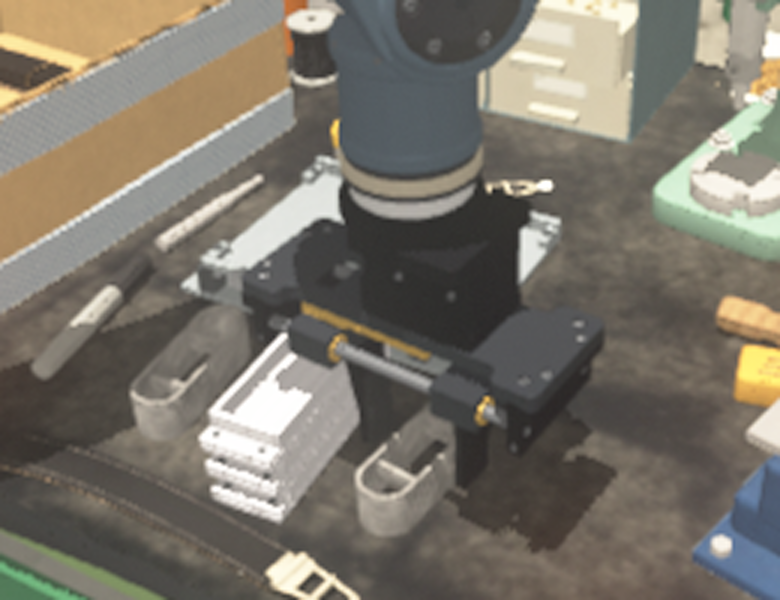

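Emit:
move_arm(commands=[[-0.1,1.5,0,0,0],[0.3,1.5,0,0,0],[0.4,1.5,0,0,0],[0.6,1.5,0,0,0],[0.6,1.5,0,0,0],[0.6,1.5,0,0,0],[0.6,1.5,0,0,0]], newtons=35)

```text
time: 17.35
position: [0.4524, 0.0758, 0.0064]
tool_rot: [-0.156, 0.69, 0.156, 0.69]
ft_force: [-1.3, -1.4, 5.6]
grip_width: 0.0335
```

```bash
python3 -c "
from h import *
gt(454,76,17,115.1)"
```

```text
t 17.35 pos [452.4  75.8   6.4] yaw 115.4 down [ 0.001 -0.    -1.   ] q6 -2.09 | shift [-1.9 -0.4  1.5] turn 0.3 f [-1.3 -1.4  5.6] w 33.5
```

Emit:
move_arm(commands=[[0.1,0,0,0,0],[0.1,0,0,0,0],[0.1,-2.5,0,0,0],[0.1,-2.5,0,0,0],[0.6,-2.5,0,0,0],[0.6,-2.5,0,0,0],[0.6,-2.5,0,0,0],[0.6,-2.5,0,0,0]])

```text
time: 18.02
position: [0.4521, 0.0759, 0.0086]
tool_rot: [-0.156, 0.69, 0.156, 0.69]
ft_force: [0.1, 0.9, 0.2]
grip_width: 0.0334
```

```bash
python3 -c "
from h import *
gt(454,76,17,115.1)"
```

```text
t 18.02 pos [452.1  75.9   8.6] yaw 115.4 down [-0. -0. -1.] q6 -2.09 | shift [ 0.3 -0.7  1.8] turn 0.3 f [0.1 0.9 0.2] w 33.4
```

Emit:
move_arm(commands=[[0.6,-25,0,0,0],[0.6,-50,0,0,0],[0.6,-78,0,0,0],[0.6,-78,0,0,0],[0.6,-78,0,0,0]])

```text
time: 18.43
position: [0.4529, 0.0758, 0.0874]
tool_rot: [-0.156, 0.689, 0.155, 0.691]
ft_force: [-0.6, -0.4, -2.9]
grip_width: 0.0337
```

```bash
python3 -c "
from h import *
cam('side');c=cam('wrist');save(c,'w15',s=1.4)
goal(409.7,144.2,86,123.8)"
```

```text
t 18.53 pos [451.2  75.9  85.8] yaw 115.4 down [-0.002  0.    -1.   ] q6 -2.09 | shift [-0.1 79.5 -8.1] turn -8.4 f [-0.4  0.4 -2.8] w 33.5
```

View pics/w15.png

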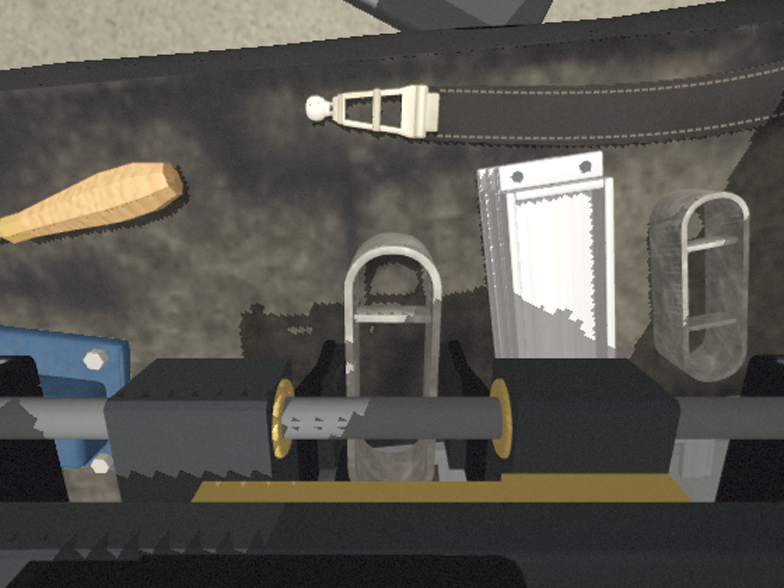

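```bash
python3 -c "
from h import *
c=cam('wrist')
import pickle;pickle.dump(c,open('w15.pkl','wb'))
im=cv2.convertScaleAbs(c['image'][155:345,235:325],alpha=1.6)
save(c,'z15',im,s=3.1)
T=np.array(c['tool_from_camera'])
x=-.0214
for zc in (-52.5,-54.5,-50.5):
  P=[T[:3,:3].T@(np.array([x,y,zc/1000])-T[:3,3]) for y in (-.0,)]
  print(zc,[((p[0]/p[2]*c['fx']+c['cx']-235)*3.1,(p[1]/p[2]*c['fy']+c['cy']-155)*3.1) for p in P])
"
```

```text
-52.5 [(np.float64(144.2196166752342), np.float64(48.075102014048184))]
-54.5 [(np.float64(144.26224801570862), np.float64(34.76651880788473))]
-50.5 [(np.float64(144.17730579474195), np.float64(61.283644539065115))]
```

View pics/z15.png

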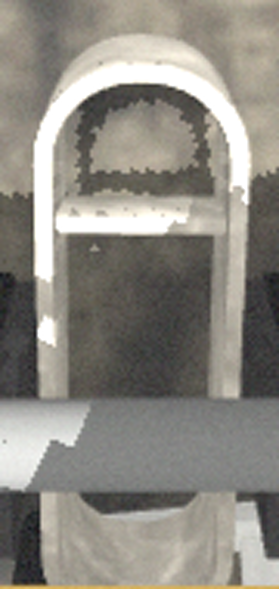

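```bash
python3 -c "
from h import *
goal(408.0,143.0,86,123.8)"
```

```text
t 18.58 pos [450.9  75.9  85.5] yaw 115.4 down [-0.003  0.    -1.   ] q6 -2.09 | shift [-0.4 79.  -9.9] turn -8.4 f [-0.2 -0.5 -2.4] w 33.6
```

Emit:
move_arm(commands=[[0.6,0,25,-3,-3],[0.6,0,50,-6,-6],[0.6,0,79,-10,-8.4],[0.6,0,79,-10,-8.4],[0.6,0,79,-10,-8.4],[0.6,0,79,-10,-8.4]])

```text
time: 19.08
position: [0.4091, 0.1429, 0.0857]
tool_rot: [-0.206, 0.677, 0.206, 0.676]
ft_force: [0.3, -0.1, -3.3]
grip_width: 0.0332
```

```bash
python3 -c "
from h import *
cam('side');c=cam('wrist');save(c,'w16',s=1.4)
im=cv2.convertScaleAbs(c['image'][140:345,225:335],alpha=.9)
save(c,'z16',im,s=2.9)
goal(408.0,143.0,86,123.8)
c=cam('side');save(c,'s16',c['image'][130:330,130:390],s=3)
"
```

```text
t 19.18 pos [409.9 142.4  86.1] yaw 123.8 down [ 0. -0. -1.] q6 -2.08 | shift [ 0.1  1.6 -1.3] turn -0.0 f [ 0.2 -0.2 -2.6] w 33.5
```

View pics/z16.png

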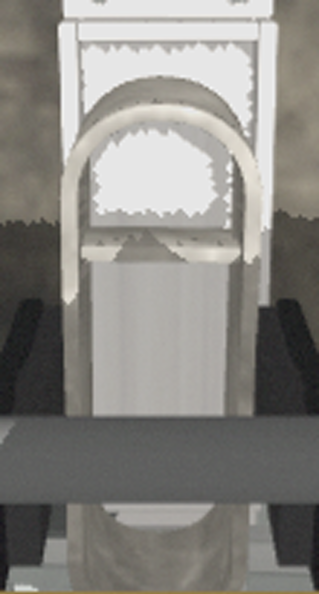

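View pics/s16.png

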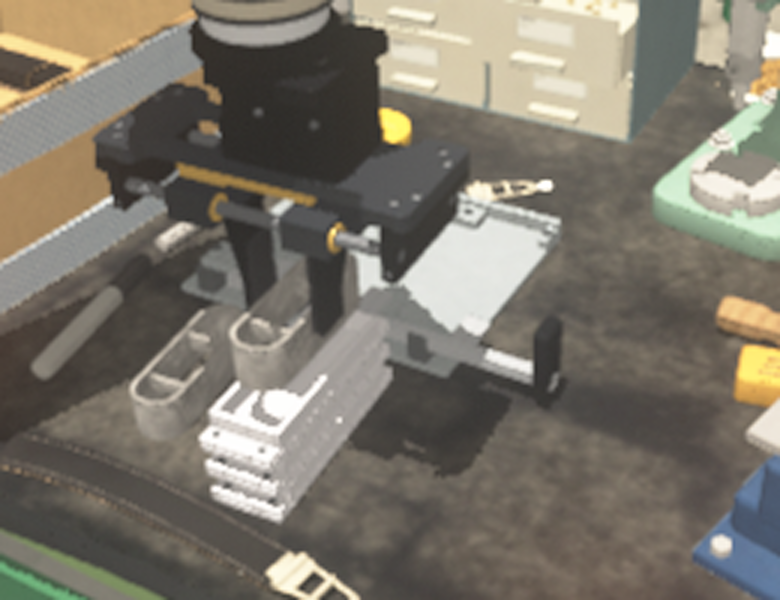

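```bash
python3 -c "
from h import *
c=cam('wrist');goal(408.0,143.0,86,123.8)
T=np.array(c['tool_from_camera'])
def tool(u,v,x):
  d=T[:3,:3]@np.array([((u/2.9+225)-c['cx'])/c['fx'],((v/2.9+140)-c['cy'])/c['fy'],1]);s=(x-T[0,3])/d[0]
  return ((T[:3,3]+d*s)*1000).round(1)
x=.0261
for p in ((60,30),(277,30),(64,150),(272,150),(75,42),(260,42),(168,23),(168,40)): print(p,tool(*p,x)[1:])
print('lip',tool(168,18,.036)[1:])
xd=-.0214
for p in ((62,200),(262,200),(66,300),(160,103)): print('die',p,tool(*p,xd)[1:])
"
```

```text
t 19.28 pos [409.9 142.3  86.4] yaw 123.8 down [ 0. -0. -1.] q6 -2.08 | shift [ 0.4  1.7 -1.2] turn -0.0 f [ 0.5  0.  -2.8] w 33.3
(60, 30) [-21.3 -56.8]
(277, 30) [ 23.7 -56.9]
(64, 150) [-21.2 -31.3]
(272, 150) [ 23.6 -31.3]
(75, 42) [-18.3 -54.4]
(260, 42) [ 20.3 -54.4]
(168, 23) [  1.1 -58.3]
(168, 40) [  1.1 -54.8]
lip [  1.2 -58.4]
die (62, 200) [-16.8 -34. ]
die (262, 200) [ 16.3 -34.1]
die (66, 300) [-16.6 -16.2]
die (160, 103) [ -0.6 -50.3]
```

Emit:
move_arm(commands=[[0.6,5,1.5,-1.4,0],[0.6,13,1.5,-1.4,0],[0.6,13,1.5,-1.4,0],[0.6,13,1.5,-1.4,0]])

```text
time: 19.62
position: [0.4066, 0.1431, 0.0729]
tool_rot: [-0.206, 0.677, 0.206, 0.676]
ft_force: [0.1, -0.2, -2.9]
grip_width: 0.0339
```

```bash
python3 -c "
from h import *
cam('side');c=cam('wrist');goal(408.0,143.0,54.6,123.8)
im=cv2.convertScaleAbs(c['image'][140:345,225:335],alpha=.9)
save(c,'z17',im,s=2.9)
"
```

```text
t 19.72 pos [407.1 143.3  73.4] yaw 123.8 down [-0. -0. -1.] q6 -2.08 | shift [18.8 -0.7  0.6] turn 0.0 f [-0.4  0.5 -2.3] w 33.5
```

View pics/z17.png

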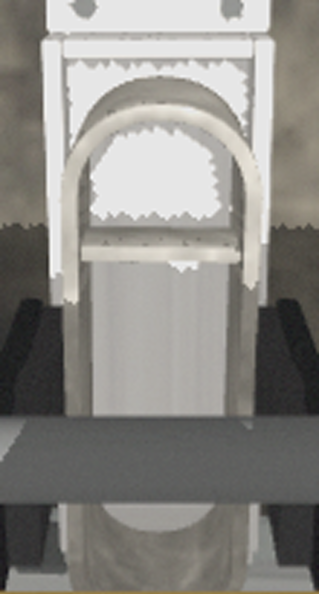

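```bash
cat >> h.py <<'E'
def tl(c,u,v,x):
  T=np.array(c["tool_from_camera"])
  d=T[:3,:3]@np.array([(u-c['cx'])/c['fx'],(v-c['cy'])/c['fy'],1]);s=(x-T[0,3])/d[0]
  return ((T[:3,3]+d*s)*1000).round(1)[1:]
E
python3 -c "
from h import *
c=cam('wrist');goal(408.0,143.0,54.6,123.8)
for p in ((42,50),(274,50),(51,240),(268,240),(160,38),(160,55)): print(p,tl(c,p[0]/2.9+225,p[1]/2.9+140,.0132))
for p in ((62,200),(262,200),(160,103)): print('die',p,tl(c,p[0]/2.9+225,p[1]/2.9+140,-.0214))
"
```

```text
t 19.77 pos [407.3 143.3  73.6] yaw 123.8 down [-0. -0. -1.] q6 -2.08 | shift [19.  -0.7  0.4] turn 0.0 f [-0.   0.5 -2.4] w 33.7
(42, 50) [-23.6 -54.3]
(274, 50) [ 21.7 -54.4]
(51, 240) [-23.1 -15.2]
(268, 240) [ 21.8 -15.3]
(160, 38) [ -0.6 -56.7]
(160, 55) [ -0.6 -53.4]
die (62, 200) [-16.8 -34. ]
die (262, 200) [ 16.3 -34.1]
die (160, 103) [ -0.6 -50.3]
```

Emit:
move_arm(commands=[[0.6,3,-0.6,0,0],[0.6,6,-0.6,0,0],[0.6,9,-0.6,0,0],[0.6,11,-0.6,0,0],[0.6,11,-0.6,0,0]])

```text
time: 20.18
position: [0.4072, 0.1428, 0.0621]
tool_rot: [-0.206, 0.677, 0.206, 0.676]
ft_force: [0.6, -0.5, -2.6]
grip_width: 0.0335
```

Emit:
move_arm(commands=[[0.6,2,0,0,0],[0.6,4,0,0,0],[0.6,6,0,0,0],[0.6,6,0,0,0]])

```text
time: 20.52
position: [0.4073, 0.1428, 0.0563]
tool_rot: [-0.206, 0.677, 0.206, 0.676]
ft_force: [0.8, -0.0, -2.7]
grip_width: 0.0338
```

Emit:
move_arm(commands=[[0.6,1,0,0,0],[0.6,2,0,0,0],[0.6,2,0,0,0]])

```text
time: 20.77
position: [0.4075, 0.1429, 0.0546]
tool_rot: [-0.206, 0.676, 0.206, 0.677]
ft_force: [-0.5, 0.8, -2.4]
grip_width: 0.0336
```

```bash
python3 -c "
from h import *
c=cam('side');save(c,'s18',c['image'][130:330,130:390],s=3)
goal(408.0,143.0,54.6,123.8)
"
```

```text
t 20.82 pos [407.5 142.9  54.6] yaw 123.8 down [ 0.  0. -1.] q6 -2.08 | shift [ 0.  -0.2  0.5] turn 0.0 f [ 0.4 -0.3 -2.7] w 33.8
```

View pics/s18.png

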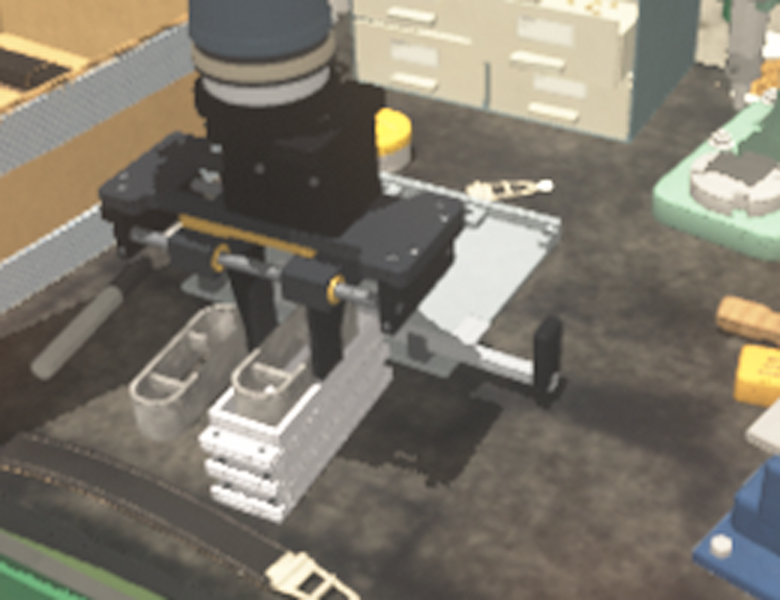

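Emit:
move_arm(commands=[[0.6,1,0,0,0],[0.6,1.5,0,0,0],[0.6,1.5,0,0,0]])

```text
time: 21.07
position: [0.4076, 0.1429, 0.0545]
tool_rot: [-0.206, 0.676, 0.206, 0.677]
ft_force: [-1.6, 0.3, 13.8]
grip_width: 0.0336
```

Emit:
move_arm(commands=[[-0.1,-1.5,0,0,0],[-0.3,-1.5,0,0,0],[-0.35,-1.5,0,0,0],[-0.35,-1.5,0,0,0],[-0.35,-1.5,0,0,0],[-0.35,-1.5,0,0,0]])

```text
time: 21.57
position: [0.4075, 0.1429, 0.0544]
tool_rot: [-0.206, 0.677, 0.206, 0.676]
ft_force: [-0.1, 0.5, -0.8]
grip_width: 0.0572
```

```bash
python3 -c "
from h import *
cam('side');c=cam('wrist');save(c,'w19',s=1.4)
gt(408.0,143.0,44.5,123.8)
c=cam('side');save(c,'s19',c['image'][130:330,130:390],s=3)
"
```

```text
t 21.67 pos [407.4 142.9  54.5] yaw 123.8 down [-0. -0. -1.] q6 -2.08 | shift [18.7 -0.2  0.5] turn 0.0 f [1.2 0.3 0.7] w 58.5
```

View pics/w19.png

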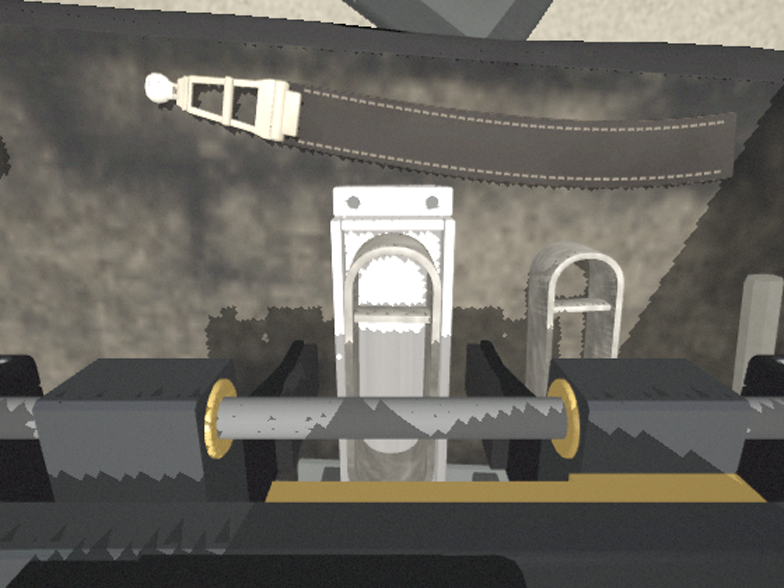

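View pics/s19.png

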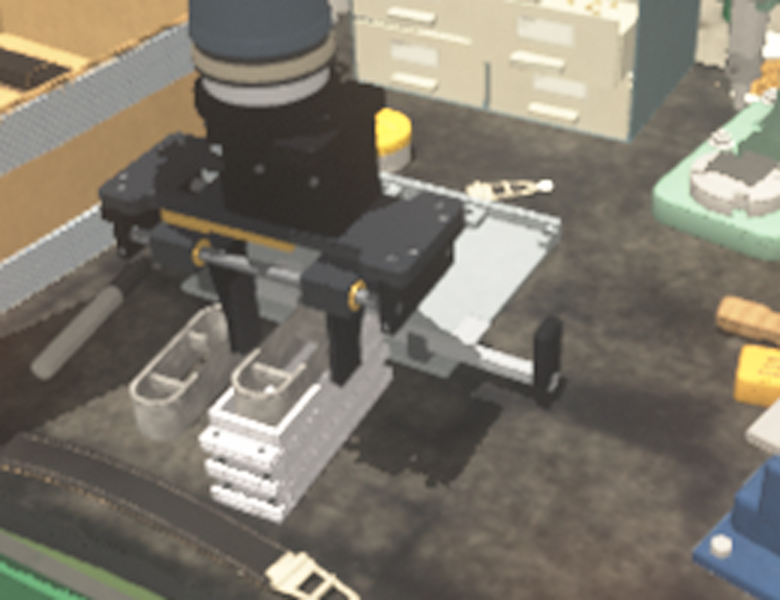

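Emit:
move_arm(commands=[[-0.35,8,0,0,0],[-0.35,16,0,0,0],[-0.35,18.5,0,0,0],[-0.35,18.5,0,0,0],[-0.35,18.5,0,0,0]])

```text
time: 22.13
position: [0.4071, 0.1428, 0.0356]
tool_rot: [-0.206, 0.677, 0.206, 0.676]
ft_force: [0.2, -0.7, -0.7]
grip_width: 0.0586
```

```bash
python3 -c "
from h import *
cam('side');gt(408.0,143.0,44.5,123.8)
"
```

```text
t 22.18 pos [407.3 142.8  35.8] yaw 123.8 down [-0.001 -0.    -1.   ] q6 -2.08 | shift [ 0.  -0.3  0.7] turn 0.0 f [ 0.1  0.6 -0.1] w 58.7
```

Emit:
move_arm(commands=[[0.1,0,0,0,0],[0.3,0,0,0,0],[0.3,0,0,0,0],[0.3,0,0,0,0],[0.3,0,0,0,0],[0.3,0,0,0,0]], newtons=45)

```text
time: 22.68
position: [0.4076, 0.143, 0.0363]
tool_rot: [-0.206, 0.676, 0.206, 0.677]
ft_force: [-0.1, 0.7, 2.8]
grip_width: 0.0454
```

Emit:
move_arm(commands=[[0.3,-3,0,0,0],[0.3,-10,0,0,0],[0.3,-20,0,0,0],[0.3,-30,0,0,0],[0.3,-30,0,0,0],[0.3,-30,0,0,0]])

```text
time: 23.18
position: [0.4078, 0.1429, 0.0666]
tool_rot: [-0.206, 0.676, 0.206, 0.677]
ft_force: [-0.7, 1.0, -3.7]
grip_width: 0.0452
```

```bash
python3 -c "
from h import *
c=cam('side');save(c,'s20',c['image'][130:330,130:390],s=3)
goal(*rk(0,-74),72,121.5)
"
```

```text
t 23.23 pos [407.4 142.8  66.2] yaw 123.8 down [ 0. -0. -1.] q6 -2.08 | shift [ -5.8 -25.7 193.4] turn 2.3 f [ 0.5 -0.1 -4.5] w 45.4
```

View pics/s20.png

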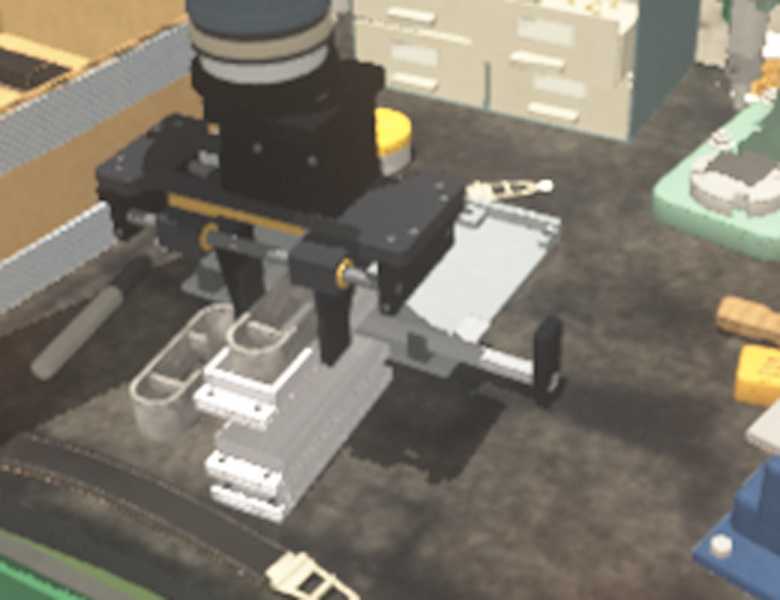

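```bash
python3 -c "
from h import *
goal(*rk(-2,-74),66,121.5)
"
```

```text
t 23.23 pos [407.4 142.8  66.2] yaw 123.8 down [ 0. -0. -1.] q6 -2.08 | shift [  0.2 -25.6 191.4] turn 2.3 f [ 0.5 -0.1 -4.5] w 45.4
```

Emit:
move_arm(commands=[[0.3,-4,-4,25,0],[0.3,-4,-8,55,0],[0.3,-4,-12,85,1],[0.3,-4,-16,115,1],[0.3,-4,-20,145,2.3],[0.3,-4,-24,175,2.3],[0.3,0,-25.6,191,2.3],[0.3,0,-25.6,191,2.3]])

```text
time: 23.9
position: [0.5845, 0.2295, 0.0648]
tool_rot: [-0.192, 0.679, 0.192, 0.682]
ft_force: [0.1, 0.2, -4.3]
grip_width: 0.0458
```

```bash
python3 -c "
from h import *
cam('side');c=cam('side');save(c,'s21',c['image'][130:330,130:390],s=3)
c=cam('wrist');save(c,'w21',s=1.4)
goal(*rk(-2,-74),36,121.5)
"
```

```text
t 24.05 pos [578.  227.4  64.5] yaw 121.5 down [-0.005 -0.001 -1.   ] q6 -1.93 | shift [28.5 -0.9  2.7] turn 0.0 f [-0.6  0.3 -4.3] w 45.6
```

View pics/s21.png

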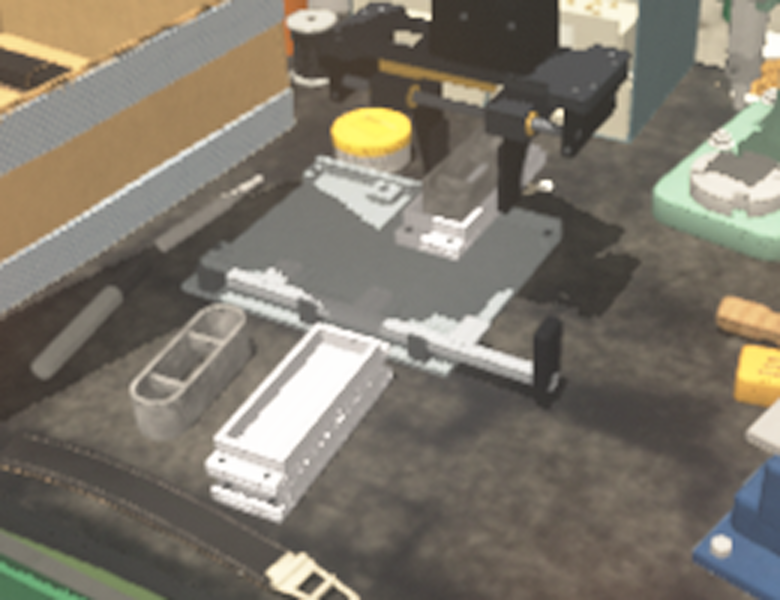

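View pics/w21.png

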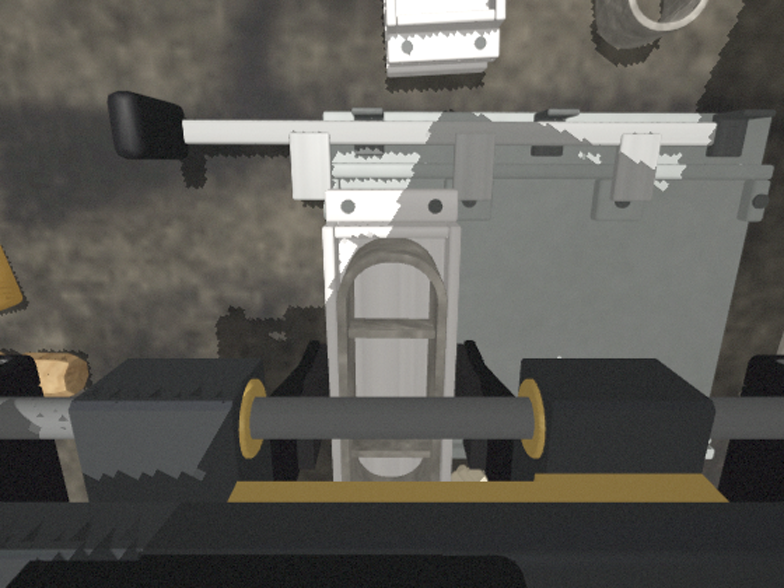

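Emit:
move_arm(commands=[[0.3,10,-0.9,2.7,0],[0.3,20,-0.9,2.7,0],[0.3,30,-0.9,2.7,0],[0.3,36,-0.9,2.7,0],[0.3,36,-0.9,2.7,0],[0.3,36,-0.9,2.7,0]])

```text
time: 24.55
position: [0.5824, 0.2283, 0.0292]
tool_rot: [-0.192, 0.681, 0.192, 0.68]
ft_force: [-0.6, -1.2, -4.3]
grip_width: 0.0454
```

```bash
python3 -c "
from h import *
cam('side');c=cam('wrist');save(c,'z22',c['image'][60:340,150:430],s=2.1)
import pickle;pickle.dump(c,open('w22.pkl','wb'))
goal(*rk(-2,-74),6,121.5)
"
```

```text
t 24.65 pos [583.5 228.6  30.3] yaw 121.5 down [ 0.001  0.    -1.   ] q6 -1.93 | shift [24.3  1.  -2.7] turn 0.0 f [ 0.9 -0.  -4.2] w 45.4
```

View pics/z22.png

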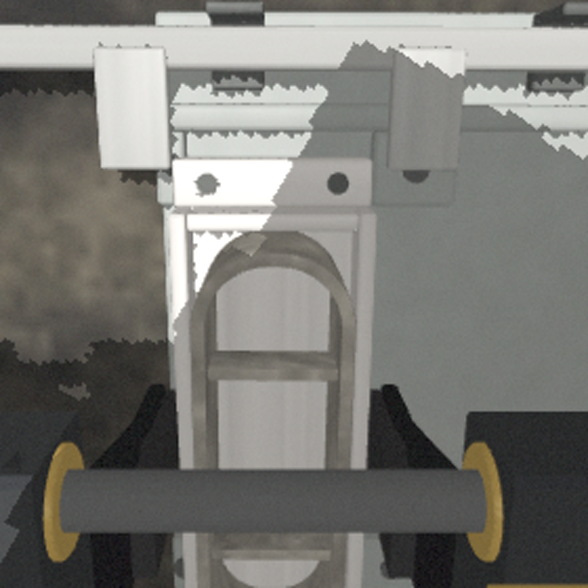

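```bash
python3 -c "
from h import *
import pickle;c=pickle.load(open('w22.pkl','rb'))
f=lambda u,v,x: tl(c,u/2.1+150,v/2.1+60,x)
print('tabs',[f(u,167,.0063) for u in (99,168,388,463)])
print('lip',[f(u,160,-.0137) for u in (173,372)],f(270,158,-.0137))
print('rail',[f(u,v,-.0237) for u,v in ((170,215),(375,215),(180,420),(368,420))])
print('sill back edge z14',f(270,133,.0163),f(270,105,.0163))
print('block', f(372,133,.0163),f(458,133,.0163),f(370,204,.0163),f(163,204,.0163))
"
```

```text
tabs [array([-45.1, -64.6]), array([-27.5, -64.6]), array([ 28.7, -64.7]), array([ 47.8, -64.7])]
lip [array([-23.3, -67.7]), array([ 21.6, -67.7])] [ -1.4 -68.1]
rail [array([-23. , -56.7]), array([ 21.3, -56.7]), array([-22.6,  -8.2]), array([21.8, -8.3])]
sill back edge z14 [ -1.5 -72.8] [ -1.5 -79.9]
block [ 25.6 -72.8] [ 48.5 -72.9] [ 25.9 -54. ] [-30.8 -53.9]
```

Emit:
move_arm(commands=[[0.3,6,1.2,-2.5,0],[0.3,12,1.2,-2.5,0],[0.3,17,1.2,-2.5,0],[0.3,17,1.2,-2.5,0]])

```text
time: 24.98
position: [0.5793, 0.2281, 0.0118]
tool_rot: [-0.192, 0.681, 0.192, 0.68]
ft_force: [0.0, -0.1, -5.0]
grip_width: 0.0459
```

```bash
python3 -c "
from h import *
c=cam('side');c=cam('wrist');save(c,'z23',c['image'][60:340,150:430],s=2.1)
import pickle;pickle.dump(c,open('w23.pkl','wb'))
goal(*rk(-2,-74),2.3,121.5)
"
```

```text
t 25.08 pos [580.1 228.3  12.6] yaw 121.5 down [-0.001 -0.    -1.   ] q6 -1.93 | shift [10.3 -0.5  0.4] turn 0.0 f [ 1.   0.5 -4. ] w 45.7
```

View pics/z23.png

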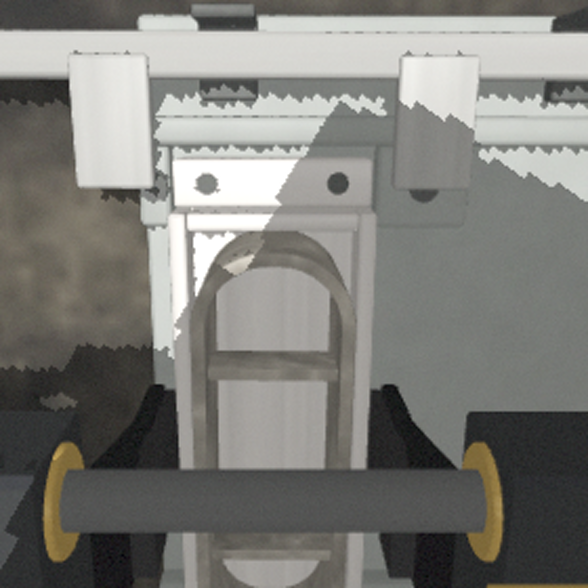

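```bash
python3 -c "
from h import *
import pickle;c=pickle.load(open('w23.pkl','rb'))
f=lambda u,v,x: tl(c,u/2.1+150,v/2.1+60,x)
print('sill',f(270,147,-.0014),'lip',f(270,157,-.0137))
print('tabs',[f(u,187,-.0114) for u in (74,154,393,473)])
print('blk',f(376,190,-.0014),f(464,190,-.0014),f(140,215,-.0014))
"
```

```text
sill [ -1.5 -70. ] lip [ -1.4 -68.3]
tabs [array([-46.8, -61.4]), array([-28.3, -61.4]), array([ 27.1, -61.5]), array([ 45.6, -61.5])]
blk [ 24.7 -59.7] [ 46.4 -59.7] [-33.8 -53.5]
```

Emit:
move_arm(commands=[[0.3,3,0,0.3,0],[0.3,6,0,0.3,0],[0.3,8,0,0.3,0],[0.3,9,0,0.3,0],[0.3,9,0,0.3,0]])

```text
time: 25.5
position: [0.5804, 0.2284, 0.0037]
tool_rot: [-0.192, 0.681, 0.192, 0.68]
ft_force: [-0.1, 0.3, -6.2]
grip_width: 0.0455
```

Emit:
move_arm(commands=[[0.3,1,0,0,0],[0.3,2,0,0,0],[0.3,2,0,0,0]])

```text
time: 25.75
position: [0.5809, 0.2285, 0.0024]
tool_rot: [-0.192, 0.68, 0.192, 0.681]
ft_force: [0.1, -0.2, -2.4]
grip_width: 0.0458
```

Emit:
move_arm(commands=[[0.3,0.7,0,0,0],[0.3,0.7,0,0,0],[-0.1,0.3,0,0,0],[-0.3,0.3,0,0,0],[-0.33,0.3,0,0,0],[-0.33,0.3,0,0,0],[-0.33,0.3,0,0,0]])

```text
time: 26.33
position: [0.5809, 0.2285, 0.0018]
tool_rot: [-0.192, 0.68, 0.192, 0.681]
ft_force: [0.3, 0.2, 0.9]
grip_width: 0.0571
```

Emit:
move_arm(commands=[[-0.33,-10,0,0,0],[-0.33,-40,0,0,0],[-0.33,-80,0,0,0],[-0.33,-110,0,0,0],[-0.33,-130,0,0,0],[-0.33,-130,0,0,0]])

```text
time: 26.83
position: [0.5843, 0.2293, 0.138]
tool_rot: [-0.193, 0.676, 0.192, 0.684]
ft_force: [0.8, -0.6, 1.0]
grip_width: 0.058
```

```bash
python3 -c "
from h import *
c=cam('side');save(c,'s24',c['image'][130:330,130:390],s=3)
c=cam('wrist');save(c,'w24',s=1.4)
goal(450,240,190,121.5)
"
```

```text
t 26.93 pos [581.2 228.6 133.3] yaw 121.5 down [ 0.003  0.001 -1.   ] q6 -1.93 | shift [ -57.    78.2 -105.7] turn 0.0 f [ 0.4 -0.6 -0.5] w 57.9
```

View pics/s24.png

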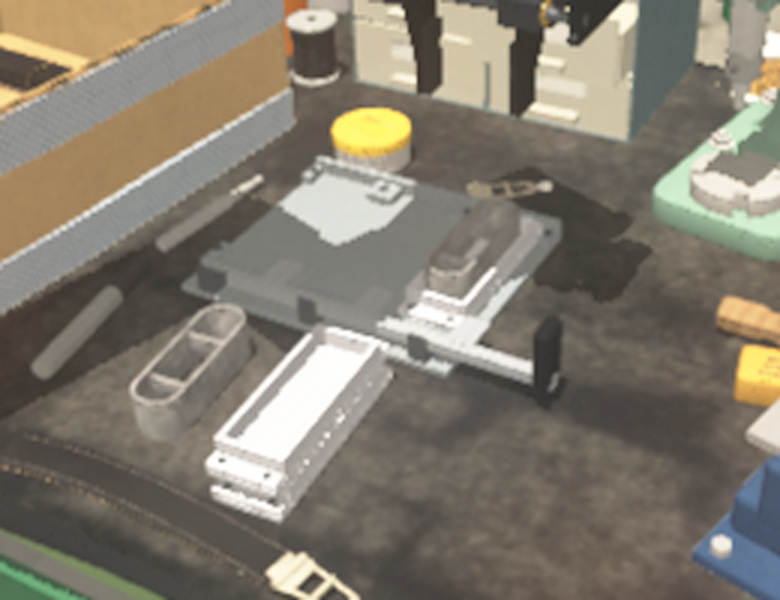

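View pics/w24.png

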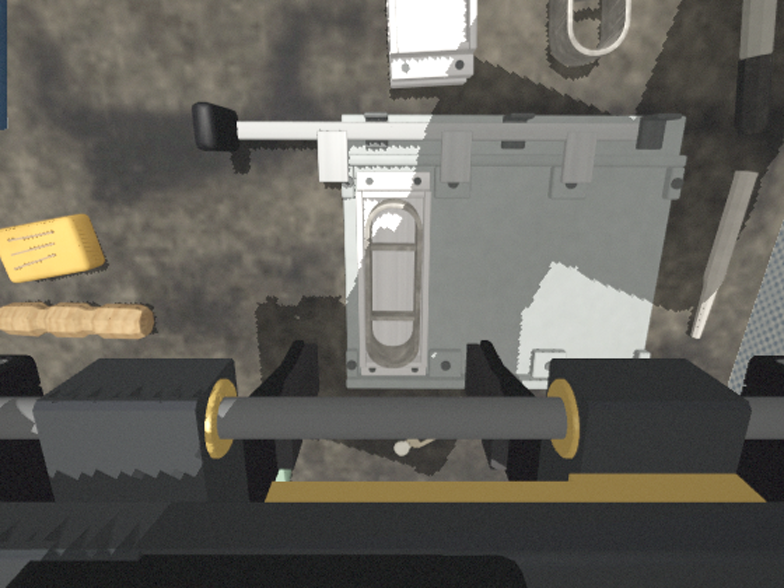

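The first unit looks seated flat in bay_2, between the blocks and behind the sill. Next I'll re-measure the other die and the next carrier, whose rails are now at z=40.

Emit:
move_arm(commands=[[-0.33,-40,20,-20,0],[-0.33,-57,50,-60,0],[-0.33,-57,78,-100,0],[-0.33,-57,78,-106,0],[-0.33,-57,78,-106,0],[-0.33,-57,78,-106,0]])

```text
time: 27.43
position: [0.4469, 0.2393, 0.1878]
tool_rot: [-0.193, 0.682, 0.193, 0.679]
ft_force: [-0.1, -0.3, 0.1]
grip_width: 0.0578
```

```bash
python3 -c "
from h import *
cam('side');cam('side');c=cam('wrist');save(c,'w25',s=1.4)
goal(450,240,190,121.5)
import pickle;pickle.dump(c,open('w25.pkl','wb'))
im=c['image'];im=np.clip(im.astype(float)**.8*2.2,0,255).astype(np.uint8)
save(c,'z25',im[10:230,195:375],s=3.3) if 0 else save(c,'z25',im[0:200,180:380],s=3)
for k,z in (('die_0',.03),('carrier_0',.04)):
        for r in robot.regions_of(c,k):
            print(k,round(r['p'],2),np.round(r['bbox']).tolist(),int(r['pixels'].sum()),rect(c,r['pixels'],z))
"
```

```text
t 27.58 pos [450.7 239.5 188.2] yaw 121.5 down [ 0. -0. -1.] q6 -1.85 | shift [-1.8  0.8 -0.3] turn 0.0 f [-1.1 -0.9  0.3] w 57.9
die_0 0.8 [290.0, 56.0, 329.0, 171.0] 1561 [370.1 223.  104.3  35.6  36. ]
carrier_0 0.95 [190.0, 219.0, 237.0, 326.0] 1322 [543.6 210.4  73.1  46.4  31.6]
carrier_0 0.74 [186.0, 27.0, 247.0, 180.0] 7561 [410.1 145.3 134.7  47.7  34.4]
carrier_0 0.57 [94.0, 191.0, 343.0, 227.0] 4155 [500.2 193.4 254.5  38.6 -59.7]
```

View pics/w25.png

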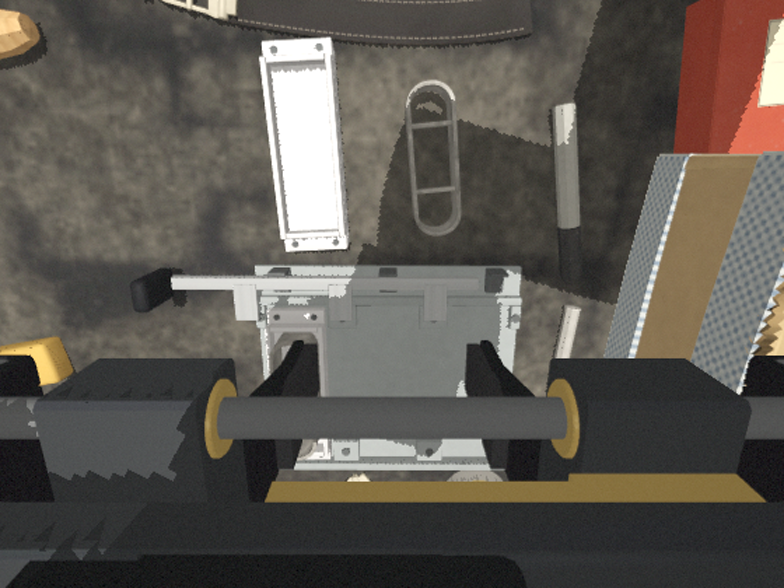

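View pics/z25.png

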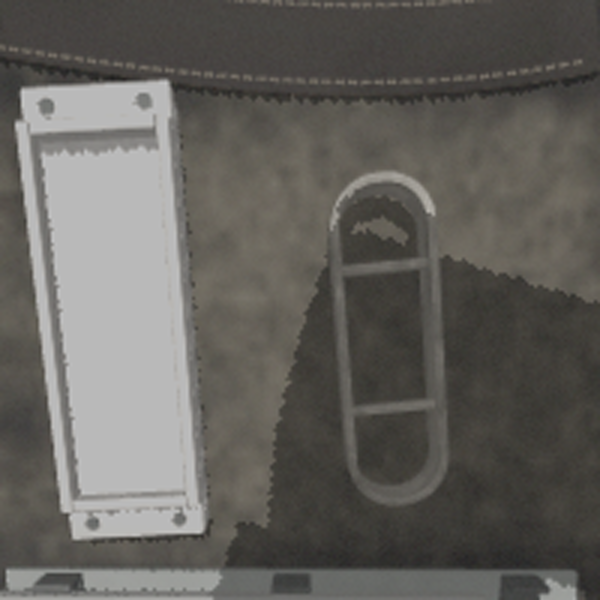

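```bash
python3 -c "
from h import *
import pickle;c=pickle.load(open('w25.pkl','rb'))
w=lambda u,v,z: ray(c,[(u/3+180,v/3)],z)[0][:2]*1000
def n(v): return np.linalg.norm(v).round(1),np.degrees(np.arctan2(v[1],v[0])).round(2)
L=[w(20,88,.03),w(170,81,.03),w(207,533,.03),w(72,541,.03)]
print(np.mean(L,0).round(1),n(L[3]-L[0]),n(L[2]-L[1]),n(L[1]-L[0]),n(L[2]-L[3]))
P=[w(384,172,.03),w(401,505,.03)];print('ends',np.mean(P,0).round(1),n(P[1]-P[0]))
C=[w(343,270,.03),w(427,263,.03),w(354,411,.03),w(436,403,.03)];print('bars',np.mean(C,0).round(1),n((C[2]+C[3]-C[0]-C[1])/2))
for r,a,b in ((300,333,438),(400,343,445)): A,B=w(a,r,.03),w(b,r,.03);print('side',((A+B)/2).round(1),n(B-A))
gt(369.5,222.7,70,126.2)
"
```

```text
[410.4 145.4] (np.float64(139.9), np.float64(34.31)) (np.float64(139.1), np.float64(34.72)) (np.float64(45.7), np.float64(124.0)) (np.float64(46.7), np.float64(125.06))
ends [369.4 224.6] (np.float64(104.2), np.float64(36.23))
bars [367.8 222.5] (np.float64(43.9), np.float64(37.38))
side [358.7 214.8] (np.float64(33.8), np.float64(121.62))
side [383.5 234.3] (np.float64(33.7), np.float64(121.63))
t 27.68 pos [450.8 239.4 188.2] yaw 121.5 down [-0. -0. -1.] q6 -1.85 | shift [126.9  28.2 -78. ] turn -4.7 f [-0.4 -0.3  0.3] w 57.5
```

```bash
python3 -c "
from h import *
gt(369.2,223.2,70,126.3)
"
```

```text
t 27.68 pos [450.8 239.4 188.2] yaw 121.5 down [-0. -0. -1.] q6 -1.85 | shift [126.9  28.8 -78. ] turn -4.8 f [-0.4 -0.3  0.3] w 57.5
```

Emit:
move_arm(commands=[[-0.3,10,10,-30,-2],[-0.3,30,20,-60,-4],[-0.3,60,28,-78,-4.8],[-0.3,95,28,-78,-4.8],[-0.3,127,28,-78,-4.8],[-0.3,127,28,-78,-4.8],[-0.3,127,28,-78,-4.8]])

```text
time: 28.27
position: [0.3681, 0.2222, 0.0603]
tool_rot: [-0.22, 0.674, 0.22, 0.67]
ft_force: [1.3, 0.3, -0.2]
grip_width: 0.0569
```

```bash
python3 -c "
from h import *
cam('side');cam('side');c=cam('wrist');save(c,'w26',s=1.4);gt(369.2,223.2,17.3,126.3)
"
```

```text
t 28.42 pos [370.3 223.   63.3] yaw 126.3 down [ 0.004  0.001 -1.   ] q6 -1.92 | shift [54.7  0.9 -1. ] turn 0.0 f [-0.   0.4 -0.1] w 56.8
```

View pics/w26.png

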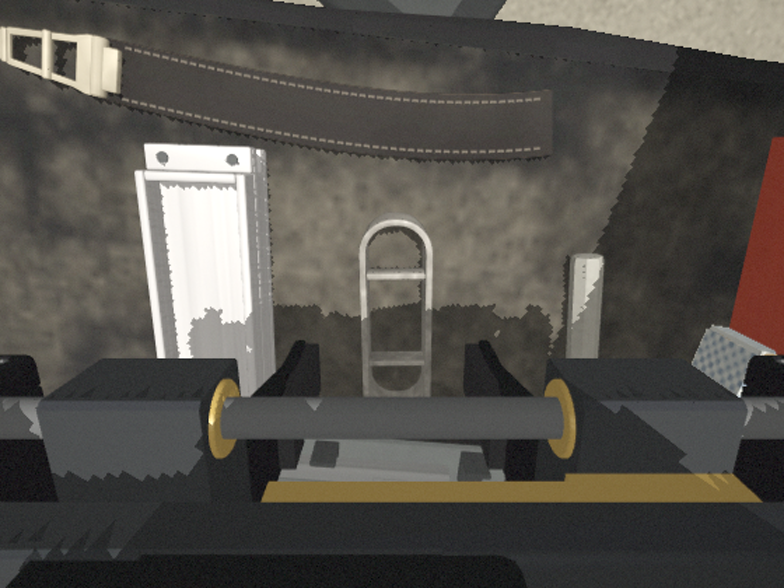

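Emit:
move_arm(commands=[[-0.3,20,1,-1,0],[-0.3,40,1,-1,0],[-0.3,53,1,-1,0],[-0.3,53,1,-1,0],[-0.3,53,1,-1,0]])

```text
time: 28.83
position: [0.3682, 0.2231, 0.0101]
tool_rot: [-0.221, 0.671, 0.22, 0.673]
ft_force: [-0.0, 0.5, -0.5]
grip_width: 0.0567
```

```bash
python3 -c "
from h import *
cam('side');c=cam('wrist');save(c,'z27',c['image'][100:345,180:400],s=2.4);gt(369.2,223.2,17.3,126.3)
"
```

```text
t 28.93 pos [368.3 223.2  10.3] yaw 126.3 down [ 0.003  0.001 -1.   ] q6 -1.92 | shift [ 1.8 -0.5  0.7] turn 0.0 f [ 0.6 -0.3  0.1] w 56.5
```

View pics/z27.png

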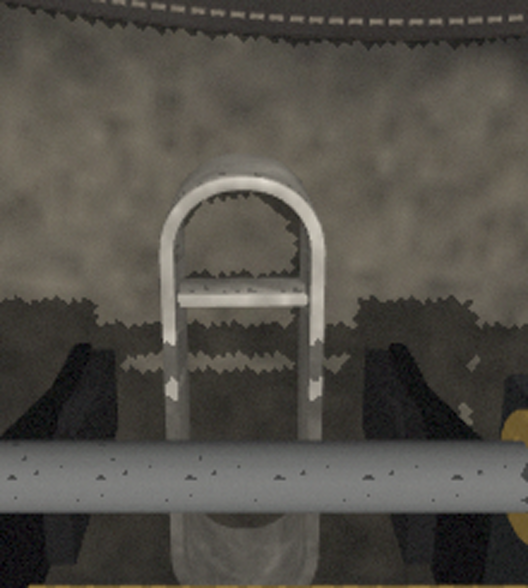

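Emit:
move_arm(commands=[[0,0,0,0,0],[0.3,0,0,0,0],[0.6,0,0,0,0],[0.6,0,0,0,0],[0.6,0,0,0,0],[0.6,0,0,0,0],[0.6,0,0,0,0],[0.6,0,0,0,0]], newtons=40)

```text
time: 29.6
position: [0.3671, 0.2229, 0.0091]
tool_rot: [-0.221, 0.672, 0.221, 0.672]
ft_force: [-1.2, 0.8, 5.4]
grip_width: 0.0332
```

```bash
python3 -c "
from h import *
gt(369.2,223.2,17.3,126.3)
"
```

```text
t 29.6 pos [367.1 222.9   9.1] yaw 126.4 down [ 0.  0. -1.] q6 -1.92 | shift [ 0.5 -1.   1.9] turn 0.1 f [-1.2  0.8  5.4] w 33.2
```

Emit:
move_arm(commands=[[0.6,-20,0,0,0],[0.6,-40,0,0,0],[0.6,-58,0,0,0],[0.6,-58,0,0,0],[0.6,-58,0,0,0]])

```text
time: 30.02
position: [0.3674, 0.2229, 0.067]
tool_rot: [-0.221, 0.671, 0.22, 0.672]
ft_force: [-0.4, -0.7, -2.4]
grip_width: 0.0334
```

```bash
python3 -c "
from h import *
cam('side');cam('side');c=cam('wrist');
im=cv2.convertScaleAbs(c['image'][140:345,225:335],alpha=1.5)
save(c,'z28',im,s=2.9)
for v in (70,75,80,85,90,95): print(v,tl(c,160/2.9+225,v/2.9+140,-.0209))
goal(410.4,145.4,67,124.4)
"
```

```text
70 [ -0.6 -55.6]
75 [ -0.6 -54.8]
80 [ -0.6 -54. ]
85 [ -0.6 -53.2]
90 [ -0.6 -52.3]
95 [ -0.6 -51.5]
t 30.17 pos [366.2 222.5  65.8] yaw 126.3 down [-0.002 -0.001 -1.   ] q6 -1.92 | shift [ -1.3 -88.3 -10.1] turn 1.9 f [-0.4  0.1 -3.9] w 33.5
```

View pics/z28.png

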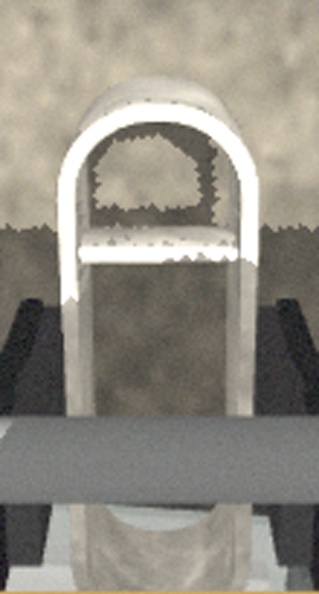

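```bash
python3 -c "
from h import *
goal(408.7,144.3,67,124.4)
"
```

```text
t 30.17 pos [366.2 222.5  65.8] yaw 126.3 down [-0.002 -0.001 -1.   ] q6 -1.92 | shift [ -1.3 -88.2 -12.1] turn 1.9 f [-0.4  0.1 -3.9] w 33.5
```

Emit:
move_arm(commands=[[0.6,-1,-30,-3,0],[0.6,-1,-60,-7,1],[0.6,-1,-88,-12,1.9],[0.6,-1,-88,-12,1.9],[0.6,-1,-88,-12,1.9],[0.6,-1,-88,-12,1.9]])

```text
time: 30.67
position: [0.4082, 0.1447, 0.0669]
tool_rot: [-0.209, 0.677, 0.209, 0.674]
ft_force: [-1.0, 0.5, -3.2]
grip_width: 0.0337
```

```bash
python3 -c "
from h import *
cam('side');cam('side');c=cam('wrist');
im=cv2.convertScaleAbs(c['image'][130:345,225:335],alpha=.9)
save(c,'z29',im,s=2.8)
import pickle;pickle.dump(c,open('w29.pkl','wb'))
goal(408.7,144.3,67,124.4)
"
```

```text
t 30.82 pos [408.2 145.5  67.4] yaw 124.5 down [-0.002 -0.    -1.   ] q6 -2.09 | shift [ 0.4 -1.3 -0.3] turn 0.1 f [ 0.7 -0.9 -3.1] w 33.5
```

View pics/z29.png

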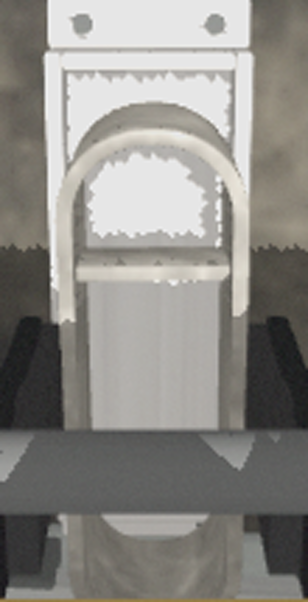

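```bash
python3 -c "
from h import *
import pickle;c=pickle.load(open('w29.pkl','rb'))
f=lambda u,v,x: tl(c,u/2.8+225,v/2.8+130,x)
print('rail',[f(u,v,.0274) for u,v in ((43,65),(253,65),(50,270),(248,180))],'wall',f(150,51,.0274),f(150,68,.0274))
print('die',[f(u,v,-.0209) for u,v in ((56,210),(248,210),(60,310),(246,310),(152,127))])
"
```

```text
rail [array([-24.8, -55. ]), array([ 20.8, -55. ]), array([-24.7,  -7.9]), array([ 20.5, -29.4])] wall [ -1.5 -58. ] [ -1.5 -54.4]
die [array([-17.5, -35.8]), array([ 15.5, -35.9]), array([-17.3, -17.4]), array([ 15.7, -17.5]), array([ -1. , -50.3])]
```

Emit:
move_arm(commands=[[0.6,4,-1.2,-0.9,0],[0.6,8,-1.2,-0.9,0],[0.6,13,-1.2,-0.9,0],[0.6,13,-1.2,-0.9,0]])

```text
time: 31.15
position: [0.4087, 0.1435, 0.0539]
tool_rot: [-0.209, 0.676, 0.21, 0.675]
ft_force: [-0.1, -0.4, -3.4]
grip_width: 0.0333
```

```bash
python3 -c "
from h import *
cam('side');cam('side');c=cam('wrist');
im=cv2.convertScaleAbs(c['image'][130:345,225:335],alpha=.9)
save(c,'z30',im,s=2.8)
import pickle;pickle.dump(c,open('w30.pkl','wb'))
goal(408.7,144.3,35.1,124.4)
"
```

```text
t 31.3 pos [409.3 143.4  54.6] yaw 124.5 down [-0. -0. -1.] q6 -2.09 | shift [19.5  1.1  0.1] turn 0.1 f [ 0.2 -0.7 -3. ] w 33.5
```

View pics/z30.png

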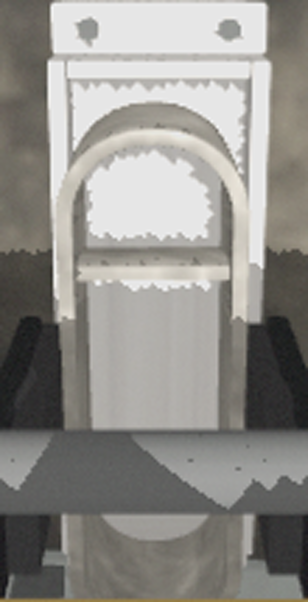

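```bash
python3 -c "
from h import *
import pickle;c=pickle.load(open('w30.pkl','rb'))
f=lambda u,v,x: tl(c,u/2.8+225,v/2.8+130,x)
print('rail',[f(u,v,.0146) for u,v in ((47,80),(270,80),(53,250),(265,250))],'wall',f(150,58,.0146),f(150,76,.0146))
print('die',[f(u,v,-.0209) for u,v in ((56,210),(248,210),(60,310),(246,310),(152,127))])
"
```

```text
rail [array([-22.5, -53.4]), array([ 23. , -53.5]), array([-22.4, -17. ]), array([ 23.3, -17. ])] wall [ -1.5 -57.9] [ -1.5 -54.3]
die [array([-17.5, -35.8]), array([ 15.5, -35.9]), array([-17.3, -17.4]), array([ 15.7, -17.5]), array([ -1. , -50.3])]
```

Emit:
move_arm(commands=[[0.6,1,1.1,-0.9,0],[0.6,3,1.1,-0.9,0],[0.6,3,1.1,-0.9,0],[0.6,3,1.1,-0.9,0]])

```text
time: 31.63
position: [0.408, 0.1437, 0.0518]
tool_rot: [-0.209, 0.675, 0.209, 0.675]
ft_force: [-0.6, -0.1, -2.6]
grip_width: 0.0334
```

```bash
python3 -c "
from h import *
cam('side');cam('side');c=cam('wrist');
im=cv2.convertScaleAbs(c['image'][130:345,225:335],alpha=.9)
save(c,'z31',im,s=2.8)
import pickle;pickle.dump(c,open('w30.pkl','wb'))
goal(408.7,144.3,35.1,124.4)
"
```

```text
t 31.78 pos [408.1 143.7  51.9] yaw 124.4 down [ 0. -0. -1.] q6 -2.09 | shift [16.8  0.2  0.8] turn 0.0 f [ 0.6 -0.2 -2.7] w 33.6
```

View pics/z31.png

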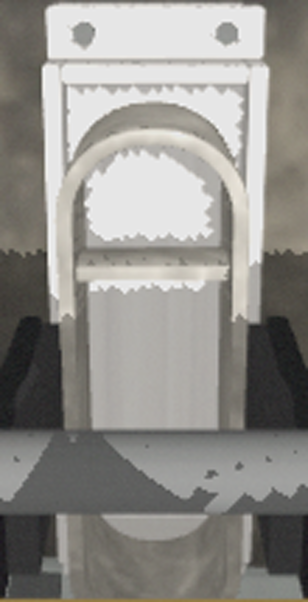

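Emit:
move_arm(commands=[[0.6,3,0.4,0,0],[0.6,6,0.4,0,0],[0.6,9,0.4,0,0],[0.6,11,0.4,0,0],[0.6,11,0.4,0,0]])

```text
time: 32.2
position: [0.4075, 0.144, 0.0403]
tool_rot: [-0.209, 0.676, 0.209, 0.675]
ft_force: [0.4, -0.6, -2.4]
grip_width: 0.0333
```

Emit:
move_arm(commands=[[0.6,2,0,0,0],[0.6,4,0,0,0],[0.6,4,0,0,0]])

```text
time: 32.45
position: [0.4077, 0.144, 0.0365]
tool_rot: [-0.209, 0.676, 0.209, 0.675]
ft_force: [-0.7, -0.0, -2.3]
grip_width: 0.0334
```

```bash
python3 -c "
from h import *
goal(408.7,144.3,35.1,124.4)
"
```

```text
t 32.45 pos [407.7 144.   36.5] yaw 124.4 down [-0.001 -0.    -1.   ] q6 -2.09 | shift [ 1.4 -0.3  1. ] turn 0.0 f [-0.7 -0.  -2.3] w 33.4
```

Emit:
move_arm(commands=[[0.6,1,0,0,0],[0.6,2,0,0,0],[0.6,2,0,0,0]])

```text
time: 32.7
position: [0.4079, 0.144, 0.0351]
tool_rot: [-0.209, 0.675, 0.209, 0.676]
ft_force: [-1.0, -0.5, 0.4]
grip_width: 0.0336
```

Emit:
move_arm(commands=[[0.6,0.5,0,0,0],[-0.1,0,0,0,0],[-0.3,0,0,0,0],[-0.35,0,0,0,0],[-0.35,0,0,0,0],[-0.35,0,0,0,0],[-0.35,0,0,0,0]])

```text
time: 33.28
position: [0.4078, 0.144, 0.0347]
tool_rot: [-0.209, 0.675, 0.209, 0.675]
ft_force: [-0.4, -0.3, 0.2]
grip_width: 0.0576
```

```bash
python3 -c "
from h import *
c=cam('wrist');im=cv2.convertScaleAbs(c['image'][130:345,225:335],alpha=.9)
save(c,'z32',im,s=2.8)
c=cam('side');save(c,'s32',c['image'][130:330,130:390],s=3)
gt(408.7,144.3,24.5,124.4)
"
```

```text
t 33.38 pos [407.8 144.   34.7] yaw 124.4 down [-0. -0. -1.] q6 -2.09 | shift [18.9 -0.3  0.9] turn 0.0 f [0.4 0.3 0.1] w 58.4
```

View pics/z32.png

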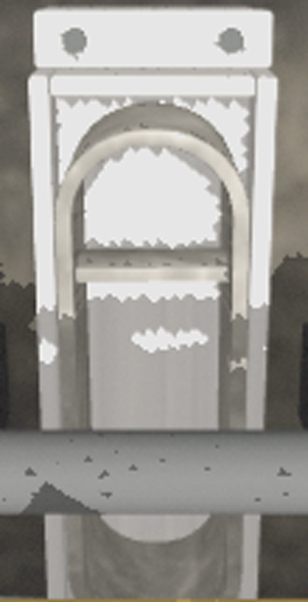

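View pics/s32.png

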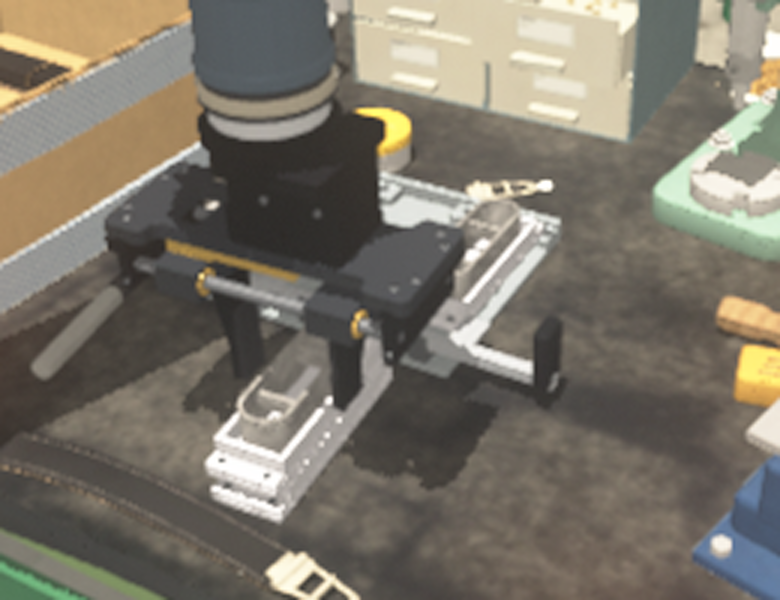

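Emit:
move_arm(commands=[[-0.35,8,-0.3,0.5,0],[-0.35,16,-0.3,0.5,0],[-0.35,18.7,-0.3,0.5,0],[-0.35,18.7,-0.3,0.5,0],[-0.35,18.7,-0.3,0.5,0]])

```text
time: 33.8
position: [0.408, 0.144, 0.0155]
tool_rot: [-0.209, 0.676, 0.209, 0.675]
ft_force: [0.1, 0.6, -0.0]
grip_width: 0.059
```

Emit:
move_arm(commands=[[0.1,0,0,0,0],[0.3,0,0,0,0],[0.3,0,0,0,0],[0.3,0,0,0,0],[0.3,0,0,0,0],[0.3,0,0,0,0]], newtons=45)

```text
time: 34.3
position: [0.4085, 0.1441, 0.0163]
tool_rot: [-0.209, 0.675, 0.209, 0.676]
ft_force: [-0.0, 1.5, 1.2]
grip_width: 0.0457
```

Emit:
move_arm(commands=[[0.3,-3,0,0,0],[0.3,-10,0,0,0],[0.3,-25,0,0,0],[0.3,-45,0,0,0],[0.3,-45,0,0,0],[0.3,-45,0,0,0]])

```text
time: 34.8
position: [0.409, 0.1441, 0.0618]
tool_rot: [-0.21, 0.675, 0.209, 0.676]
ft_force: [0.3, 0.7, -4.5]
grip_width: 0.0456
```

```bash
python3 -c "
from h import *
c=cam('side');save(c,'s33',c['image'][130:330,130:390],s=3)
goal(*rk(-2,74),64,121.5)
"
```

```text
t 34.85 pos [408.4 144.1  61.2] yaw 124.4 down [ 0.001  0.    -1.   ] q6 -2.09 | shift [ -2.7 119.7 197.2] turn 2.9 f [-0.2  0.2 -4.3] w 45.3
```

View pics/s33.png

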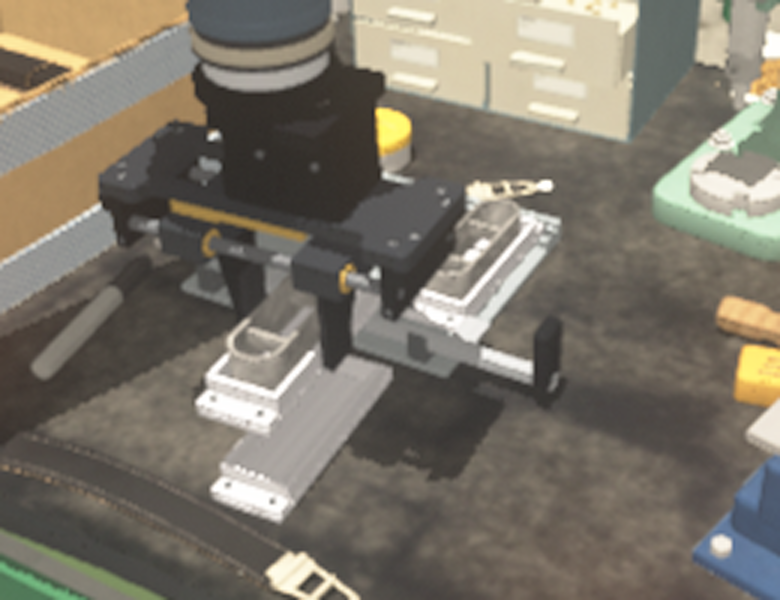

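```bash
python3 -c "
from h import *
import pickle;c=pickle.load(open('w25.pkl','rb'))
t=np.radians(RY);ex=np.array([np.cos(t),np.sin(t)]);ey=np.array([-ex[1],ex[0]])
for u,v,z in ((658,155,.1),(658,155,.0),(605,358,0.),(605,358,.1)):
  p=ray(c,[(u/1.4,v/1.4)],z)[0][:2]*1000; print(z,p.round(0),((p-RC)@ex).round(),((p-RC)@ey).round())
"
```

```text
0.1 [306. 321.] -188.0 149.0
0.0 [275. 368.] -189.0 205.0
0.0 [428. 441.] -21.0 187.0
0.1 [416. 373.] -67.0 136.0
```

```bash
python3 -c "
from h import *
goal(*rk(-1.5,0),64,121.5)
"
```

```text
t 34.85 pos [408.4 144.1  61.2] yaw 124.4 down [ 0.001  0.    -1.   ] q6 -2.09 | shift [ -2.7  45.7 193.9] turn 2.9 f [-0.2  0.2 -4.3] w 45.3
```

Emit:
move_arm(commands=[[0.3,-3,6,25,0],[0.3,-3,13,55,1],[0.3,-3,20,85,2],[0.3,-3,28,115,2.9],[0.3,-3,35,145,2.9],[0.3,-3,42,172,2.9],[0.3,-3,45.7,192,2.9],[0.3,-3,45.7,192,2.9]])

```text
time: 35.52
position: [0.5446, 0.2935, 0.0627]
tool_rot: [-0.192, 0.678, 0.193, 0.682]
ft_force: [1.4, 0.0, -4.8]
grip_width: 0.0459
```

```bash
python3 -c "
from h import *
cam('side');cam('side');cam('side')
goal(*rk(-1.5,0),31,121.5)
c=cam('side');save(c,'s34',c['image'][130:330,130:390],s=3)
"
```

```text
t 35.67 pos [538.6 289.5  62. ] yaw 121.6 down [-0.005 -0.002 -1.   ] q6 -1.81 | shift [31.  -0.4  4.4] turn 0.1 f [-1.1 -0.5 -4.9] w 45.6
```

View pics/s34.png

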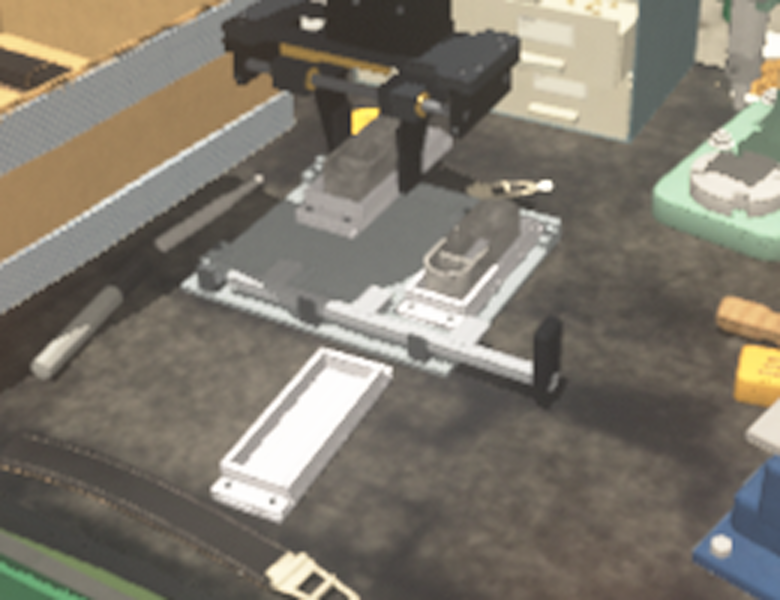

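Emit:
move_arm(commands=[[0.3,10,-0.2,2,0],[0.3,20,-0.2,2,0],[0.3,31,-0.2,2,0],[0.3,31,-0.2,2,0],[0.3,31,-0.2,2,0]])

```text
time: 36.13
position: [0.5414, 0.2905, 0.0316]
tool_rot: [-0.192, 0.682, 0.192, 0.679]
ft_force: [-0.5, -1.3, -4.3]
grip_width: 0.0453
```

```bash
python3 -c "
from h import *
cam('side');cam('side');c=cam('wrist');save(c,'z35',c['image'][60:340,150:430],s=2.1)
import pickle;pickle.dump(c,open('w35.pkl','wb'))
goal(*rk(-1.5,0),2.3,121.5)
"
```

```text
t 36.28 pos [543.1 291.2  33.3] yaw 121.5 down [ 0.001  0.    -1.   ] q6 -1.81 | shift [31.   0.5 -0.5] turn 0.0 f [ 0.  -0.2 -3.7] w 45.6
```

View pics/z35.png

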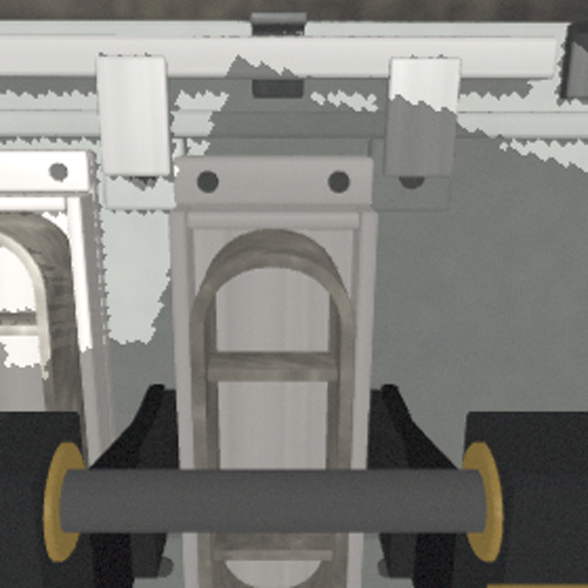

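```bash
python3 -c "
from h import *
import pickle;c=pickle.load(open('w35.pkl','rb'))
f=lambda u,v,x: tl(c,u/2.1+150,v/2.1+60,x)
x=.0333
print('tabs',[f(u,174,x-.024) for u in (99,171,387,460)])
print('blk',[f(u,v,x-.014) for u,v in ((172,138),(373,138),(452,138))],'sill',f(270,138,x-.014))
print('lip',[f(u,157,-.0138) for u in (174,372)])
"
```

```text
tabs [array([-46. , -62.6]), array([-27.3, -62.6]), array([ 29. , -62.7]), array([ 48. , -62.7])]
blk [array([-28.1, -71.4]), array([ 26.4, -71.4]), array([ 47.8, -71.5])] sill [ -1.5 -71.4]
lip [array([-23. , -68.3]), array([ 21.6, -68.4])]
```

Emit:
move_arm(commands=[[0.3,6,1.2,-0.9,0],[0.3,12,1.2,-0.9,0],[0.3,19,1.2,-0.9,0],[0.3,19,1.2,-0.9,0]])

```text
time: 36.62
position: [0.5401, 0.2914, 0.0125]
tool_rot: [-0.192, 0.682, 0.192, 0.679]
ft_force: [-1.1, -0.2, -4.9]
grip_width: 0.0455
```

```bash
python3 -c "
from h import *
cam('side');cam('side');c=cam('wrist');save(c,'z36',c['image'][60:340,150:430],s=2.1)
import pickle;pickle.dump(c,open('w36.pkl','wb'))
goal(*rk(-1.5,0),2.3,121.5)
"
```

```text
t 36.77 pos [541.2 291.7  13.8] yaw 121.5 down [-0. -0. -1.] q6 -1.81 | shift [11.5 -0.9  0.9] turn 0.0 f [ 0.1 -0.4 -3.6] w 45.3
```

View pics/z36.png

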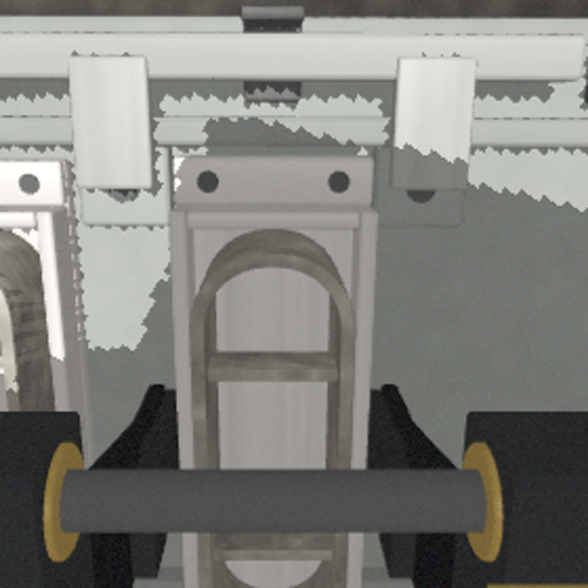

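Emit:
move_arm(commands=[[0.3,3,0,0.3,0],[0.3,6,0,0.3,0],[0.3,8,0,0.3,0],[0.3,10,0,0.3,0],[0.3,10,0,0.3,0]])

```text
time: 37.18
position: [0.5412, 0.2918, 0.0036]
tool_rot: [-0.192, 0.681, 0.192, 0.68]
ft_force: [0.3, 0.8, -4.3]
grip_width: 0.0456
```

Emit:
move_arm(commands=[[0.3,1,0,0,0],[0.3,2,0,0,0],[0.3,2,0,0,0]])

```text
time: 37.43
position: [0.5417, 0.292, 0.0023]
tool_rot: [-0.192, 0.68, 0.192, 0.681]
ft_force: [-0.8, 0.0, -3.4]
grip_width: 0.0454
```

Emit:
move_arm(commands=[[0.3,0.8,0,0,0],[0.3,0.8,0,0,0],[-0.1,0.3,0,0,0],[-0.24,0.3,0,0,0],[-0.24,0.3,0,0,0],[-0.24,0.3,0,0,0],[-0.24,0.3,0,0,0]])

```text
time: 38.02
position: [0.5418, 0.292, 0.0018]
tool_rot: [-0.192, 0.68, 0.192, 0.681]
ft_force: [-0.1, 0.2, -0.4]
grip_width: 0.0536
```

Emit:
move_arm(commands=[[-0.24,-10,0,0,0],[-0.24,-40,0,0,0],[-0.24,-80,0,0,0],[-0.24,-110,0,0,0],[-0.24,-130,0,0,0],[-0.24,-130,0,0,0]])

```text
time: 38.52
position: [0.5451, 0.2932, 0.1379]
tool_rot: [-0.192, 0.677, 0.192, 0.684]
ft_force: [1.0, 1.2, 0.6]
grip_width: 0.0538
```

```bash
python3 -c "
from h import *
c=cam('side');save(c,'s37',c['image'][130:330,130:390],s=3)
cam('side');c=cam('wrist');save(c,'w37',s=1.4)
goal(*rk(-93,-173),110,121.5)
"
```

```text
t 38.67 pos [541.1 291.8 131.9] yaw 121.5 down [-0. -0. -1.] q6 -1.81 | shift [  21.9 -173.9  -90.6] turn 0.0 f [-0.6  0.9 -0.4] w 54.0
```

View pics/s37.png

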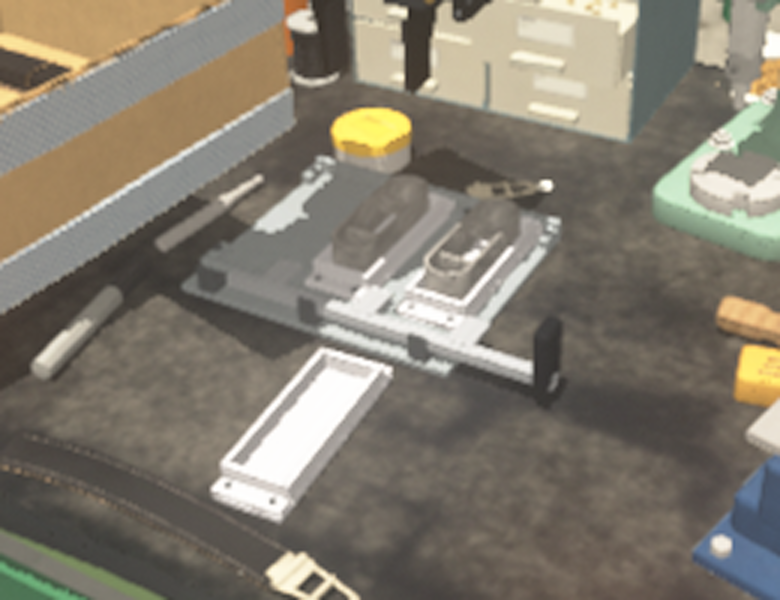

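View pics/w37.png

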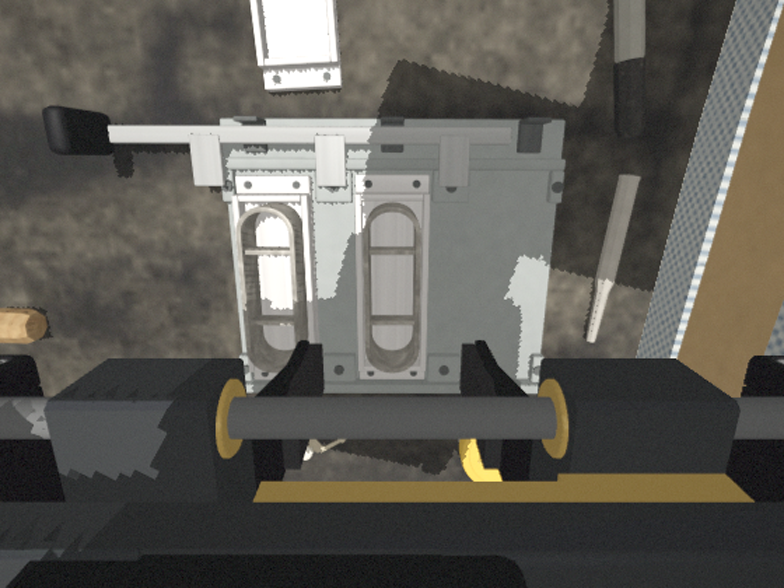

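Both units are seated flat, in bay_1 and bay_2, with one spare carrier left on the bench. Next is the lock bar.

Emit:
move_arm(commands=[[-0.2,0,-35,-15,0],[-0.2,0,-70,-30,0],[-0.2,0,-105,-50,0],[-0.2,0,-140,-70,0],[-0.2,10,-174,-90,0],[-0.2,22,-174,-90,0],[-0.2,22,-174,-90,0],[-0.2,22,-174,-90,0]])

```text
time: 39.33
position: [0.5542, 0.0963, 0.108]
tool_rot: [-0.191, 0.682, 0.192, 0.679]
ft_force: [0.3, 0.1, -0.3]
grip_width: 0.0525
```

```bash
python3 -c "
from h import *
cam('side');cam('side');c=cam('wrist');save(c,'w38',s=1.4)
goal(554.3,96.7,21,121.5)
"
```

```text
t 39.48 pos [555.7  97.8 109.7] yaw 121.6 down [-0.  0. -1.] q6 -2.15 | shift [88.7 -0.2 -1.8] turn 0.1 f [-0.1  0.2 -0.7] w 52.4
```

View pics/w38.png

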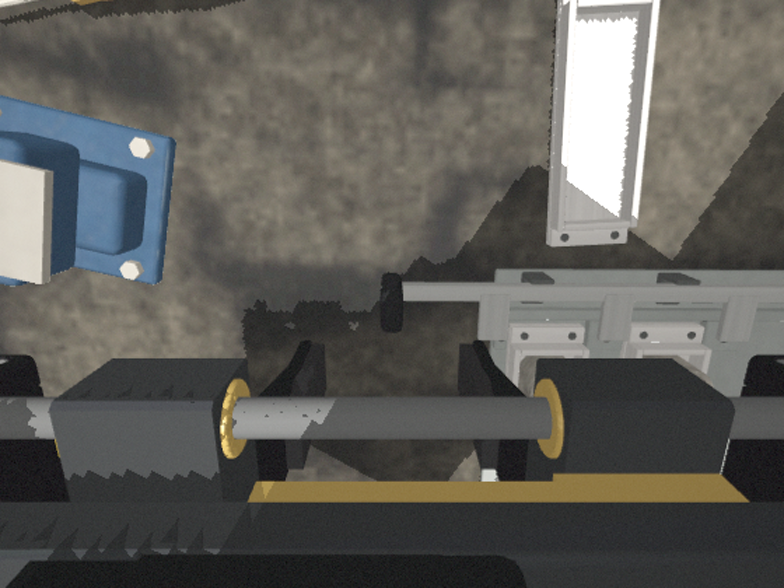

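Emit:
move_arm(commands=[[-0.2,30,0,-1.5,0],[-0.2,60,0,-1.5,0],[-0.2,88,0,-1.5,0],[-0.2,88,0,-1.5,0],[-0.2,88,0,-1.5,0]])

```text
time: 39.9
position: [0.5536, 0.0969, 0.0211]
tool_rot: [-0.193, 0.681, 0.193, 0.679]
ft_force: [0.2, 0.7, 0.8]
grip_width: 0.0523
```

Emit:
move_arm(commands=[[0.4,0,0,0,0],[1,0,0,0,0],[1,0,0,0,0],[1,0,0,0,0],[1,0,0,0,0],[1,0,0,0,0],[1,0,0,0,0],[1,0,0,0,0]], newtons=20)

```text
time: 40.57
position: [0.5542, 0.0966, 0.0222]
tool_rot: [-0.191, 0.681, 0.192, 0.681]
ft_force: [-1.4, 4.9, 3.6]
grip_width: 0.0119
```

```bash
python3 -c "
from h import *
goal(*rk(-93,-136),23,121.5)
"
```

```text
t 40.57 pos [554.2  96.6  22.2] yaw 121.5 down [-0.001  0.002 -1.   ] q6 -2.15 | shift [-0.8 36.3  0.2] turn -0.0 f [-1.4  4.9  3.6] w 11.9
```

Emit:
move_arm(commands=[[1,0,6,0,0],[1,0,12,0,0],[1,0,18,0,0],[1,0,24,0,0],[1,0,30,0,0],[1,0,36,0,0],[1,0,38.5,0,0],[1,0,38.5,0,0]])

```text
time: 41.23
position: [0.5349, 0.1283, 0.0221]
tool_rot: [-0.193, 0.68, 0.192, 0.681]
ft_force: [0.4, -3.6, 4.5]
grip_width: 0.0119
```

```bash
python3 -c "
from h import *
cam('side');cam('side');goal(535.0,128.4,23,121.5)
"
```

```text
t 41.33 pos [534.9 128.3  22.1] yaw 121.6 down [ 0.001 -0.001 -1.   ] q6 -2.09 | shift [-0.9  0.   0.2] turn 0.1 f [-0.2 -3.2  5.1] w 12.0
```

The bar is back at its original home position, resting on the stop with a light load. Now I'll release it, retreat and inspect.

Emit:
move_arm(commands=[[-0.2,0,-1,0,0],[-0.2,0,-1,0,0],[-0.2,0,-1,0,0],[-0.2,0,-1,0,0],[-0.2,-30,-1,0,0],[-0.2,-70,-1,0,0],[-0.2,-110,-1,0,0],[-0.2,-150,-1,0,0]])

```text
time: 42.0
position: [0.5341, 0.1279, 0.1727]
tool_rot: [-0.192, 0.681, 0.192, 0.68]
ft_force: [1.5, 0.9, -0.3]
grip_width: 0.0506
```

```bash
python3 -c "
from h import *
goal(580,250,260,121.5)
"
```

```text
t 42.0 pos [534.1 127.9 172.7] yaw 121.5 down [-0.002  0.    -1.   ] q6 -2.09 | shift [-87.3  80.2 102.9] turn 0.0 f [ 1.5  0.9 -0.3] w 50.6
```

Emit:
move_arm(commands=[[-0.2,-40,20,20,0],[-0.2,-87,50,60,0],[-0.2,-87,80,103,0],[-0.2,-87,80,103,0],[-0.2,-87,80,103,0],[-0.2,-87,80,103,0],[-0.2,-87,80,103,0]])

```text
time: 42.58
position: [0.5797, 0.2495, 0.2577]
tool_rot: [-0.193, 0.681, 0.192, 0.679]
ft_force: [-0.5, -0.6, 0.2]
grip_width: 0.0522
```

```bash
python3 -c "
from h import *
cam('side');c=cam('side');save(c,'s40',c['image'][130:330,130:390],s=3)
c=cam('wrist');save(c,'z40',c['image'][40:270,120:420],s=2.6)
c=cam('scene');save(c,'c40',s=1.4)
for r in robot.regions_of(c,'die_0'): print(r['p'],r['bbox'])
"
```

```text
0.82 [279.4, 185.7, 296.0, 225.4]
0.74 [240.3, 184.8, 259.8, 230.5]
0.5 [259.0, 251.2, 290.6, 312.1]
```

View pics/z40.png

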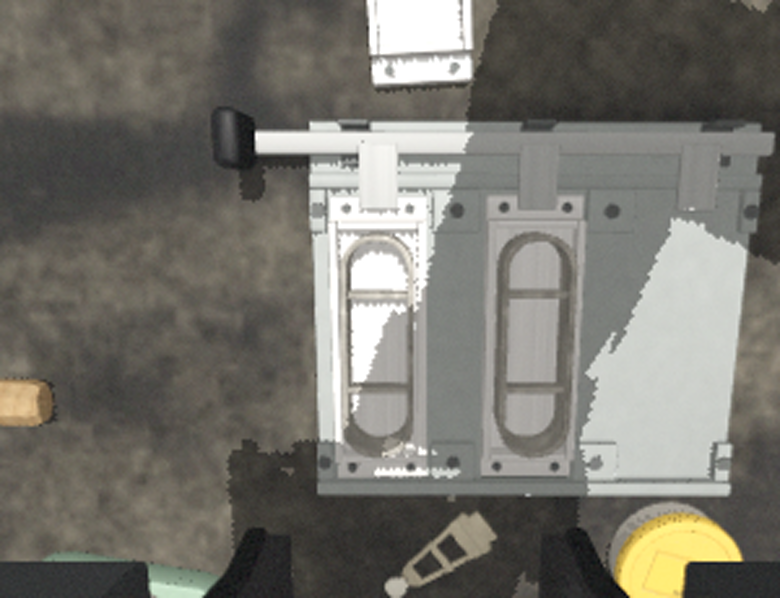

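View pics/s40.png

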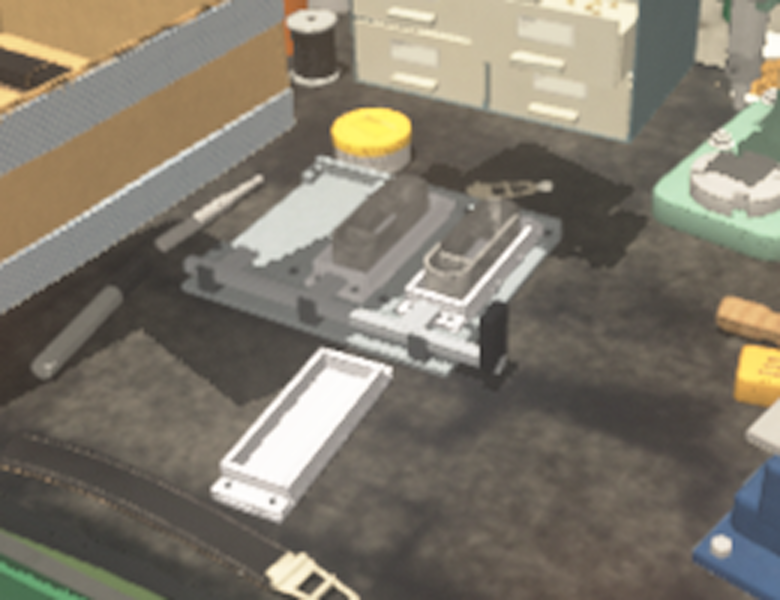

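View pics/c40.png

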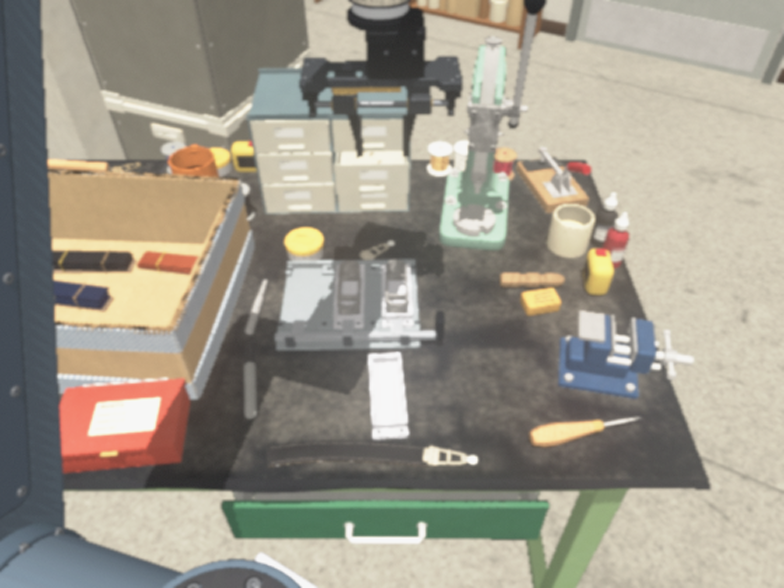

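The tabs stand centred across the bay fronts over the carrier lips, at about (378,180) and (539,180). The grip is back at its starting pixel position and the bystanders haven't moved. Handing in.

```bash
python3 -c "
from rig import robot
print(robot.hand_in())"
```

```text
the job is handed in; nothing more can be done
None
```

The job is done and handed in, at about 43 s of robot time. I pulled the lock bar out to its stop, then set each die into a carrier from the stack and moved the pair into the rack as one unit. The units are in bay_2 and bay_1, and the bar is pushed home over them.

**Last checks:**
- **Dies:** only two were present, confirmed in the wrist and scene views. The die network also gave a third, weaker hit (0.50). That was the empty spare carrier.
- **Seating:** both carriers came down to the expected floor height (TCP about 2 mm) and look flat between the guide blocks.
- **Bar:** it returned to within 1 mm of its starting position, with its tabs centred over the carrier lips. A tilted carrier would have stopped it going home.
- **Left alone:** the spare carrier stayed on the bench, and I did not touch the wax block, slicker or tin.

**One disagreement with the task text:** the text puts the fingertips 25 mm ahead of the TCP. A soft touch on the bare bench, about 20 N at most, found them about 9 mm behind the reported TCP. I used the measured value for every grasp, and the grip widths and seating heights agreed with it.

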